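# Fetch the swatch plate from behind the toners

## Robot

A 7-joint arm with a two-finger parallel gripper is mounted at the origin on a cart in front of the work surface, level with it; the furniture and walls round the work are solid. World frame = base frame: x ahead of the robot, y to its left, z up, the work surface at z = 0. Lengths are in m, angles in rad, forces in N, time in s.
With the tool pointing down it reaches from about 0.425 to 0.925 m from the base axis. Payload 6.8 kg.
Tool frame: the origin (TCP) lies at the very end of the fingers, on their centre line; the grasp point (between the pads) lies 19 mm behind it (r.grip_depth is the distance from the TCP to the grasp point, in m); z points along the fingers, y is the direction in which the jaws open and shut (so a half turn about z gives the same grasp; the last joint's range is limited). The gripper opens to 85 mm and grips with 20 to 120 N. Pads are 22 mm wide; open, the fingers measure 114 mm over their backs; the gripper's body (76 mm by 85 mm) begins 54 mm behind the grasp point. The pads swing forward as they close: fully open they stand 13 mm farther back than shut.
Start: joints at [1.032, 0.477, 0.022, 1.555, -0.011, 1.109, -0.083], TCP at [0.282, -0.613, 0.231] pointing down, gripper open.
Joint ranges: [-2.96, 2.96], [-0.34, 2.1], [-1.41, 1.46], [0.24, 2.44], [-1.37, 4.51], [0.17, 1.92], [-2.96, 2.96]. Speed limits (rad/s): [2.39, 2.39, 3.14, 3.14, 3.14, 3.14, 3.14].

## Interface

Orientations are given as a rotation vector (axis times angle).
In Python, from bench import r, grab_frame gives the robot as it stands. The module is installed in compiled form; this text tells all that it offers.
- The arm moves only by the tool play_rows, never from a script. Its argument "increments" is a list of rows, each a list of 7 numbers: the shift along the tool's x, y, z in mm, then the turn, a rotation vector about the tool's x, y, z in rad, then the closure in counts, from 0 (fully open) to 255 (shut). In form: [[tx, ty, tz, rx, ry, rz, claw], ...]. A call has 1 to 5 rows; each row shifts and turns the pose as measured when the row begins, along the tool's axes as they then stand; what a row does not reach is not made up. A row lasts 1/10 s, in which the tool goes at most 50 mm and 8.59 degrees, less where a joint would pass 70% of its speed; a pose out of reach is approached as far as the arm can. A call is refused whole if a number of a shift passes 50 or a number of a turn 0.15, either way. A call with a gripper value outside its range is refused whole. The fingers move at their own pace and stop on an object; "force" is the grip in N (left out, the last holds). Time passes only in rows, so rows that do not move let the fingers close. It gives the time, the measured TCP pose, the force and the opening at its end, in the units of the state.
- r.get_obs(): the state, without advancing time (a new reading comes with each control period).
- grab_frame(name): name is "scene" or "top" or "wrist"; returns a dict with "color" (480x640x3 uint8, blue, green, red), "depth" (480x640 float32, m along the optical axis (not along the pixel's ray), 0 where there is no reading), "K" (3x3 intrinsics, pixels), "T" (4x4, takes a point from camera to world coordinates). Camera axes: x right, y up, looking along -z (the intrinsics and any distortion apply to the point x, -y, -z); pixel columns grow to the right and rows downward; lengths in m; the calibration is good to about 2 mm. A picture is of the moment at which its call begins.
- r.hand_in(): hands the job in, once; it reports no verdict.
The state is a dict: "clock": time; "joints": joint angles; "qvel": joint speeds; "tau": joint torques, N m; "tcp_pos": TCP position; "orientation": TCP orientation; "contact_force": force on the tool from outside, world axes, zero at the start; "moment": the same for the moment, N m; "grip_width": finger opening in m.
Only numpy, scipy, OpenCV 4.12 (cv2) and the standard library are available. Lean on these libraries where they do the work, as an engineer would, in place of code of your own. Each camera call takes 0.05 s, during which the arm holds its last target.

## Task

Clear the three toner bottles off the black strip and stand them on the blue side mat, then fetch the white swatch plate that lies behind them and stack it on the grey swatch plate, with the cut-off corners matched so that it seats flat. Then put every toner back, upright, where it stood on the strip.

Things in the scene. Friction and masses are not known exactly. Their poses are not given: they have to be found in the camera images.
- toner_red_center (a point): The red toner dropper bottle: round, 42 mm diameter, 106 mm tall in all with its black cap (rigid body up to about 80 mm), 0.09 kg, standing upright; mauve body with a dark red band. This point: on its axis (z), 55 mm above its underside. It starts on one of the three rings of the strip; that place is its own.
- toner_yellow_center (a point): The yellow toner dropper bottle: round, 42 mm diameter, 114 mm tall in all with its black cap (rigid body up to about 80 mm), 0.09 kg, standing upright; sand-yellow body. This point: on its axis (z), 55 mm above its underside. It starts on one of the three rings of the strip; that place is its own.
- toner_blue_center (a point): The blue toner dropper bottle: round, 42 mm diameter, 110 mm tall in all with its black cap (rigid body up to about 80 mm), 0.09 kg, standing upright; slate-grey body with a navy blue band. This point: on its axis (z), 55 mm above its underside. It starts on one of the three rings of the strip; that place is its own.
- home_strip: Fixed black rubber strip, 56 x 200 x 3 mm, with three white rings 60 mm apart along its y axis (at y = -60, 0 and +60 mm), the toners' places. Origin: centre of its underside. The white swatch plate lies on the bare worktop about 66 mm from it towards its +x, 10 to 20 mm behind the bottles.
- swatch_plate_center (a point): The white swatch plate with six warm-coloured chips: loose, 0.12 kg, 60 mm (x) x 92 mm (y), 34 mm tall, both corners of its +y end cut off by 18 mm. Sides upright from the underside to a shoulder at 28 mm; above it a tapered raised panel 6 mm tall. Underside hollow 8 mm deep within a skirt 4 mm thick. This point: its centre, 17 mm above the underside; grasp across the 60 mm width.
- base_plate_center (a point): The grey swatch plate with six cool-coloured chips, same shape and size as the white, fixed to the worktop, cut-off corners at its +y end. Its raised panel is inset 5.5 mm at the foot, 9 mm at the top; a plate's skirt fits over it with 1.5 mm play all round and rests on the shoulder, 28 mm higher, only with the cut corners matched. This point: its centre, 17 mm above the worktop.
- side_mat: Fixed blue plastic mat, 90 mm (x) x 200 mm (y) x 3 mm, the side area for the toners. Origin: centre of its underside.

How it is judged:
On the way, in this order (a step that is already met when the one before it is completed fails the run):
1. all three toners stand on the side mat and the white plate still lies where it was (x of toner_red_center in the frame of side_mat between -0.045 and 0.045 m and y of toner_red_center in the frame of side_mat between -0.1 and 0.1 m and z of each of toner_red_center, toner_yellow_center, toner_blue_center in the frame of side_mat below 0.066 m and angle between each of toner_red_center, toner_yellow_center, toner_blue_center's own z axis and vertical below 0.15 rad and x of toner_yellow_center in the frame of side_mat between -0.045 and 0.045 m and y of toner_yellow_center in the frame of side_mat between -0.1 and 0.1 m and x of toner_blue_center in the frame of side_mat between -0.045 and 0.045 m and y of toner_blue_center in the frame of side_mat between -0.1 and 0.1 m and distance of swatch_plate_center from where it was at the start of the episode below 0.02 m), for 0.2 s.
2. the white plate is seated on the grey plate while the toners stand on the mat (x of swatch_plate_center in the frame of base_plate_center between -0.005 and 0.005 m and y of swatch_plate_center in the frame of base_plate_center between -0.005 and 0.005 m and z of swatch_plate_center in the frame of base_plate_center between 0.026 and 0.03 m and angle between the x axis of swatch_plate_center and the x axis of base_plate_center, either way round below 0.1 rad and angle between swatch_plate_center's own z axis and vertical below 0.05 rad and x of toner_red_center in the frame of side_mat between -0.045 and 0.045 m and y of toner_red_center in the frame of side_mat between -0.1 and 0.1 m and z of each of toner_red_center, toner_yellow_center, toner_blue_center in the frame of side_mat below 0.066 m and angle between each of toner_red_center, toner_yellow_center, toner_blue_center's own z axis and vertical below 0.15 rad and x of toner_yellow_center in the frame of side_mat between -0.045 and 0.045 m and y of toner_yellow_center in the frame of side_mat between -0.1 and 0.1 m and x of toner_blue_center in the frame of side_mat between -0.045 and 0.045 m and y of toner_blue_center in the frame of side_mat between -0.1 and 0.1 m), for 0.2 s.
3. every toner stands again where it stood on the strip (distance of each of toner_red_center, toner_yellow_center, toner_blue_center from where it was at the start of the episode below 0.015 m and angle between each of toner_red_center, toner_yellow_center, toner_blue_center's own z axis and vertical below 0.12 rad and x of swatch_plate_center in the frame of base_plate_center between -0.005 and 0.005 m and y of swatch_plate_center in the frame of base_plate_center between -0.005 and 0.005 m and z of swatch_plate_center in the frame of base_plate_center between 0.026 and 0.03 m and angle between the x axis of swatch_plate_center and the x axis of base_plate_center, either way round below 0.1 rad and angle between swatch_plate_center's own z axis and vertical below 0.05 rad), for 0.2 s.
At the end, for the whole second after the job is handed in: The white plate sits flat on the grey one, skirt down over its raised panel (centred within 5 mm, 28 mm above it within 2 mm, turned by less than 0.1 rad), and each toner stands upright within 15 mm of where it stood at the start; all at rest (all of step 3 and linear speed of each of toner_red, toner_yellow, toner_blue, swatch_plate below 0.02 m/s); the robot touches nothing.
It fails at once if a toner is tipped over (angle between any of toner_red_center, toner_yellow_center, toner_blue_center's own z axis and vertical above 0.7 rad).
It also fails if it takes over 144 s, if anything falls off the work surface, if the arm or the gripper's body presses on something with over 40 N, if the wrist force passes 120 N, or if a joint passes its speed limit or range.

## Working session

There is one attempt and no reset: what is moved stays moved. The work goes in short steps, Python scripts to look and compute and a tool call to move; the robot and the scene stay as the last step left them, time stands still between calls to the robot, and variables do not carry over. Pictures are saved under pics/ and viewed, and the job is handed in when it is done.

Besides the shell and the picture viewer there is one more tool, called after "Call:" as a command line: name --pt "numbers of a row" for each row, then --argument value for the rest. play_rows: Moves the arm, as the interface text tells. Its arguments: {"type":"object","properties":{"increments":{"type":"array","items":{"type":"array","items":{"type":"number"}}},"force":{"type":"number"}},"required":["increments"]}

```bash
ls; mkdir -p pics
python3 - <<'E'
from bench import r, grab_frame
import cv2,numpy as np
print(r.get_obs())
for n in ["scene","top","wrist"]:
    f=grab_frame(n); cv2.imwrite(f"pics/{n}0.png",f["color"]); print(n,f["K"].round(1).tolist(),f["T"].round(4).tolist(),f["depth"].min(),f["depth"].max())
print(r.grip_depth)
E
```

```text
pics
{'clock': 0.0, 'joints': array([ 1.03188303,  0.47777595,  0.0223378 ,  1.55644971, -0.01147982,
        1.10928772, -0.0830984 ]), 'qvel': array([ 0.00120294, -0.00082141,  0.00036795, -0.00042536,  0.00039631,
       -0.00013933,  0.00194257]), 'tau': array([-7.40963460e-04, -5.96448898e+01,  1.60732336e+00, -2.81195551e+01,
        1.23590036e-02,  9.44252126e-03, -1.81846858e-06]), 'tcp_pos': array([ 0.28162451, -0.61279817,  0.23034261]), 'orientation': array([-3.06730414e+00, -6.71184665e-01,  8.28810304e-04]), 'contact_force': array([-0.07704999,  0.41769734, -0.72183092]), 'moment': array([-0.02207542, -0.02087818,  0.01372498]), 'grip_width': 0.08545166632736224}
scene [[508.9, 0.0, 321.8], [0.0, 508.9, 233.9], [0.0, 0.0, 1.0]] [[-0.749, 0.3917, -0.5344, 0.0091], [-0.6625, -0.4303, 0.6131, 0.5461], [0.0102, 0.8133, 0.5818, 0.6305], [0.0, 0.0, 0.0, 1.0]] 0.0 2.839441
top [[453.2, 0.0, 318.9], [0.0, 453.2, 240.1], [0.0, 0.0, 1.0]] [[-0.0031, 0.995, -0.0999, 0.4297], [-1.0, -0.0029, 0.0026, -0.0238], [0.0023, 0.1, 0.995, 1.1443], [0.0, 0.0, 0.0, 1.0]] 0.0 2.0365887
wrist [[369.9, 0.0, 316.8], [0.0, 369.9, 239.3], [0.0, 0.0, 1.0]] [[0.4169, 0.8742, 0.249, 0.3451], [-0.909, 0.4011, 0.1134, -0.584], [-0.0008, -0.2736, 0.9618, 0.3735], [0.0, 0.0, 0.0, 1.0]] 0.0 1.6338527
0.0187
```

View pics/top0.png

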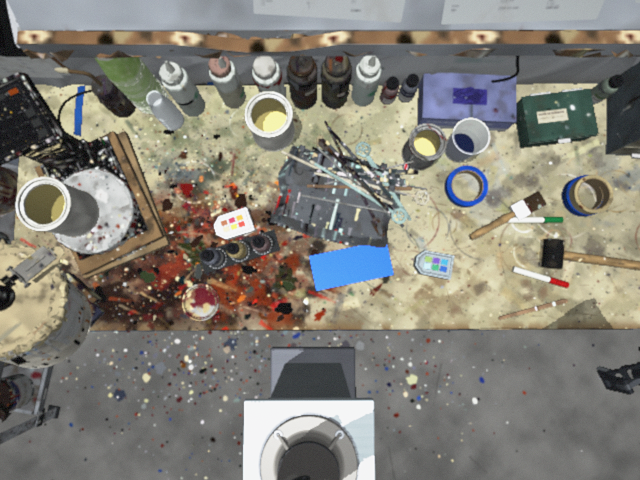

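View pics/scene0.png

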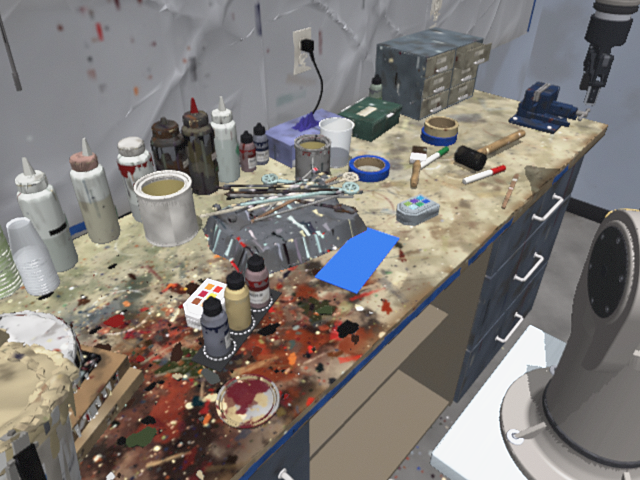

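View pics/wrist0.png

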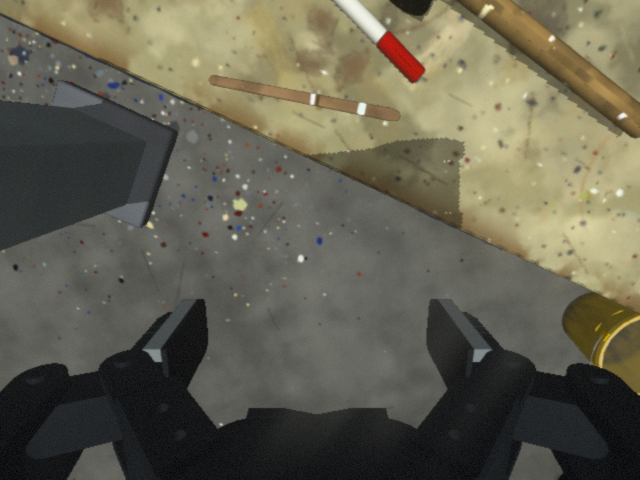

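Run:
```python
import cv2
a=cv2.imread("pics/top0.png")[190:320,180:480]; cv2.imwrite("pics/top0z.png",cv2.resize(a,None,fx=2.6,fy=2.6,interpolation=cv2.INTER_CUBIC))
a=cv2.imread("pics/scene0.png")[180:380,170:450]; cv2.imwrite("pics/scene0z.png",cv2.resize(a,None,fx=2.8,fy=2.8,interpolation=cv2.INTER_CUBIC))
```

```text
(no output)
```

View pics/top0z.png

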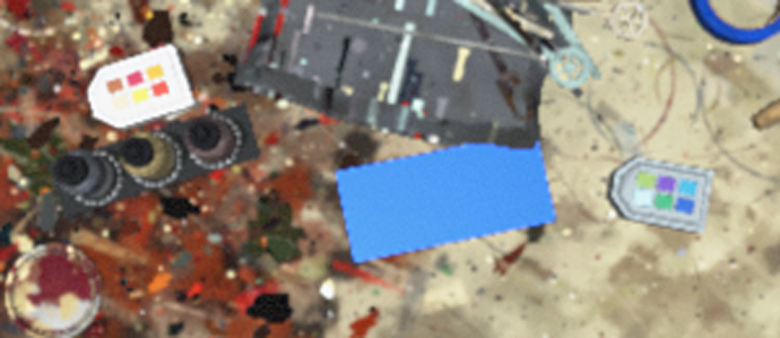

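View pics/scene0z.png

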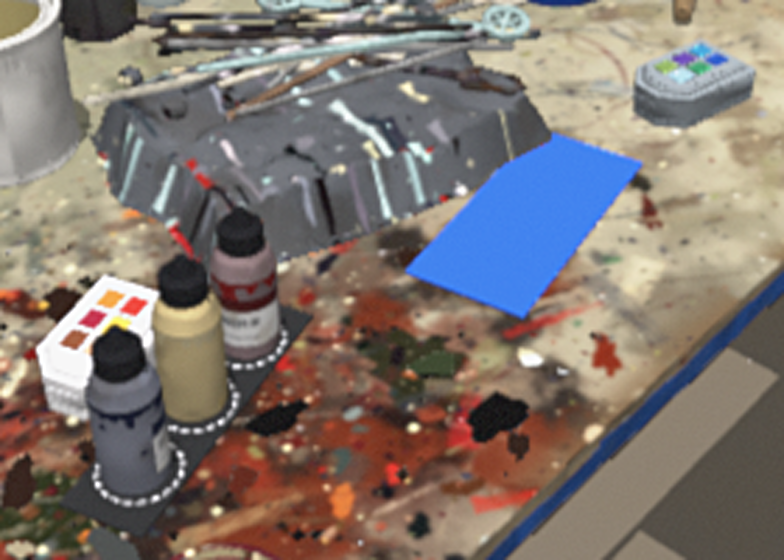

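```bash
cat > h.py <<'E'
from bench import r, grab_frame
import cv2,numpy as np
def rays(f,uv):
    uv=np.atleast_2d(np.asarray(uv,float)); K=f["K"];T=f["T"]
    d=np.stack([(uv[:,0]-K[0,2])/K[0,0],-(uv[:,1]-K[1,2])/K[1,1],-np.ones(len(uv))],1)
    return T[:3,3],d@T[:3,:3].T
def onplane(f,uv,z):
    o,d=rays(f,uv); s=(z-o[2])/d[:,2]; return o+d*s[:,None]
def cloud(f):
    v,u=np.mgrid[0:480,0:640]; o,d=rays(f,np.stack([u.ravel(),v.ravel()],1))
    P=o+d*f["depth"].reshape(-1,1); P[f["depth"].ravel()==0]=np.nan
    return P.reshape(480,640,3)
def proj(f,P):
    P=np.atleast_2d(P); c=(P-f["T"][:3,3])@f["T"][:3,:3]; K=f["K"]
    return np.stack([K[0,2]+K[0,0]*c[:,0]/-c[:,2],K[1,2]-K[1,1]*c[:,1]/-c[:,2]],1)
def rect(P): # min-area rect of xy points
    (c,s,a)=cv2.minAreaRect((np.asarray(P)[:,:2]*1000).astype(np.float32)); return np.round(c,1),np.round(s,1),round(a,1)
def biggest(m):
    n,l,st,_=cv2.connectedComponentsWithStats(m.astype(np.uint8)); return l==1+np.argmax(st[1:,4])
E
python3 - <<'E'
from h import *
for n in ["top","scene"]:
    f=grab_frame(n); np.savez(f"pics/{n}0.npz",**f); P=cloud(f); hsv=cv2.cvtColor(f["color"],cv2.COLOR_BGR2HSV)
    X,Y,Z=P[...,0],P[...,1],P[...,2]
    m=(abs(hsv[...,0].astype(int)-107)<8)&(hsv[...,1]>150)&(hsv[...,2]>150)&(X<.6)
    m=biggest(m); v,u=np.nonzero(m)
    Q=onplane(f,np.stack([u,v],1),.003); print(n,"mat",rect(Q),np.nanmean(Z[m]).round(4))
    for nm,(x0,x1,y0,y1) in dict(white=(.42,.6,.1,.3),grey=(.3,.5,-.4,-.2)).items():
        for z0,z1 in((.031,.038),(.024,.0305)):
            k=(X>x0)&(X<x1)&(Y>y0)&(Y<y1)&(Z>z0)&(Z<z1)
            if k.sum()>10: print(nm,z0,k.sum(),rect(P[k]),np.nanmedian(Z[k]).round(4))
    k=(X>.3)&(X<.47)&(Y>.08)&(Y<.32)&(Z>.06)&(Z<.13); 
    nn,l,st,c=cv2.connectedComponentsWithStats(k.astype(np.uint8))
    for i in range(1,nn):
        if st[i,4]>5:
            q=P[l==i]; print("bottle",st[i],q.min(0).round(3),q.max(0).round(3))
E
```

```text
top mat (array([ 481.4, -106.4]), array([ 90.5, 199.2]), 11.2) 0.0021
white 0.031 447 (array([552. , 180.3]), array([112.2, 128.8]), 16.0) 0.0336
white 0.024 226 (array([553.4, 175. ]), array([111.8, 125.7]), 14.6) 0.028
grey 0.031 434 (array([ 475.7, -311.1]), array([83.9, 46.6]), 89.8) 0.0337
grey 0.024 228 (array([ 480. , -308.4]), array([91.8, 55.8]), 79.4) 0.028
scene mat (array([ 479.3, -107. ]), array([ 90.9, 200.1]), 11.0) 0.004
white 0.031 756 (array([546.7, 191.1]), array([110.7, 149.7]), 15.2) 0.035
white 0.024 346 (array([549.7, 188.8]), array([114.5, 154.6]), 15.2) 0.0279
grey 0.031 377 (array([ 475.8, -308. ]), array([79.4, 52.6]), 82.3) 0.0349
grey 0.024 172 (array([ 461.6, -303.8]), array([99.8, 33.3]), 60.2) 0.0283
```

Run:
```python
from h import *
for n in ["top","scene"]:
    f=dict(np.load(f"pics/{n}0.npz")); P=cloud(f); hsv=cv2.cvtColor(f["color"],cv2.COLOR_BGR2HSV)
    X,Y,Z=P[...,0],P[...,1],P[...,2]
    k=(X>.42)&(X<.56)&(Y>.08)&(Y<.32)&(Z>.045)&(Z<.125)
    nn,l,st,c=cv2.connectedComponentsWithStats(k.astype(np.uint8))
    for i in range(1,nn):
        if st[i,4]>5:
            q=P[l==i]; print("bottle",st[i],q.min(0).round(3),q.max(0).round(3))
    # white plate: bright low sat
    k=(X>.45)&(X<.65)&(Y>.1)&(Y<.27)&(Z>.0255)&(Z<.045)
    nn,l,st,c=cv2.connectedComponentsWithStats(k.astype(np.uint8))
    for i in range(1,nn):
        if st[i,4]>15:
            q=P[l==i]; print("w",st[i],c[i],rect(q),np.median(q[:,2]))
    k=(X>.42)&(X<.56)&(Y>-.38)&(Y<-.24)&(Z>.0255)&(Z<.045)
    nn,l,st,c=cv2.connectedComponentsWithStats(k.astype(np.uint8))
    for i in range(1,nn):
        if st[i,4]>15:
            q=P[l==i]; print("g",st[i],c[i],rect(q),np.median(q[:,2]))
    # tray
    k=(X>.45)&(X<.75)&(Y>-.25)&(Y<.15)&(Z>.02)&(Z<.2); print("tray zmax",np.percentile(Z[k],[50,90,99]))
    for y in (-.15,-.1,-.05,0,.05): 
        kk=k&(abs(Y-y)<.01); print(y,X[kk].min().round(3),[Z[kk&(abs(X-x)<.01)].max().round(3) for x in (.54,.56,.58,.6,.62)if (kk&(abs(X-x)<.01)).any()])
```

```text
bottle [251 235  18  18 249] [0.511 0.096 0.045] [0.551 0.136 0.11 ]
bottle [226 241  19  17 265] [0.498 0.154 0.045] [0.536 0.193 0.119]
bottle [200 248  20  18 284] [0.48  0.213 0.045] [0.52  0.252 0.114]
w [214 208  39  31 765] [232.87058824 223.74117647] (array([582.5, 189.1]), array([60.2, 91.5]), 19.1) 0.032113794787956396
w [235 247  12  12  22] [242.27272727 253.68181818] (array([508. , 162.8]), array([10.1, 35.9]), 49.5) 0.03732930966861581
w [215 250   7  16  25] [219.24 258.32] (array([498.5, 219.5]), array([11., 37.]), 84.4) 0.03481180417868024
g [415 251  39  29 793] [434.32282472 264.1185372 ] (array([ 482. , -308.8]), array([91.7, 59.8]), 79.4) 0.032129081385343206
tray zmax [0.04615195 0.06352104 0.09568775]
-0.15 0.537 [np.float64(0.041), np.float64(0.044), np.float64(0.048), np.float64(0.051), np.float64(0.067)]
-0.1 0.543 [np.float64(0.033), np.float64(0.048), np.float64(0.054), np.float64(0.05), np.float64(0.069)]
-0.05 0.553 [np.float64(0.045), np.float64(0.049), np.float64(0.05), np.float64(0.049)]
0 0.565 [np.float64(0.03), np.float64(0.048), np.float64(0.051),
[... 647 characters left out ...]
333] (array([489.2, 238.6]), array([41.3, 20.8]), 63.3) 0.03522092826682377
g [397 193  43  24 605] [415.88429752 205.19834711] (array([ 481.5, -310.2]), array([96.2, 61.7]), 79.5) 0.03395323022860375
tray zmax [0.04685683 0.06688109 0.0986624 ]
-0.15 0.536 [np.float64(0.043), np.float64(0.042), np.float64(0.049), np.float64(0.051), np.float64(0.066)]
-0.1 0.543 [np.float64(0.036), np.float64(0.047), np.float64(0.051), np.float64(0.048), np.float64(0.068)]
-0.05 0.553 [np.float64(0.044), np.float64(0.05), np.float64(0.048), np.float64(0.071)]
0 0.564 [np.float64(0.031), np.float64(0.049), np.float64(0.052), np.float64(0.05)]
0.05 0.585 [np.float64(0.03), np.float64(0.046), np.float64(0.048)]
```

Run:
```python
from h import *
from scipy.optimize import least_squares
fs={n:dict(np.load(f"pics/{n}0.npz")) for n in("top","scene")}
C0=dict(red=(.530,.117),yellow=(.517,.174),blue=(.5,.233))
for nm,c in C0.items():
    for n,f in fs.items():
        P=cloud(f).reshape(-1,3); 
        for z0,z1,R in((.03,.07,.021),(.098,.125,None)):
            k=(P[:,2]>z0)&(P[:,2]<z1)&(np.hypot(P[:,0]-c[0],P[:,1]-c[1])<.028); q=P[k]
            if R and k.sum()>15:
                s=least_squares(lambda p:np.hypot(q[:,0]-p[0],q[:,1]-p[1])-R,c,loss="soft_l1",f_scale=.002); print(nm,n,"body",k.sum(),s.x.round(4),np.sqrt(np.mean(s.fun**2)).round(4))
            elif k.sum()>5: print(nm,n,"cap",k.sum(),q[:,:2].mean(0).round(4),((q.min(0)+q.max(0))/2).round(4),q[:,2].max().round(4))
# strip & rings from top
f=fs["top"];hsv=cv2.cvtColor(f["color"],cv2.COLOR_BGR2HSV);P=cloud(f)
print([proj(f,[x,y,.003]).round(0).tolist() for x,y in C0.values()])
```

```text
red top body 63 [0.533  0.1174] 0.0011
red top cap 47 [0.5322 0.1165] [0.5319 0.1154 0.1041] 0.1102
red scene body 405 [0.5335 0.1147] 0.001
red scene cap 114 [0.5299 0.1183] [0.5327 0.1172 0.1046] 0.1111
yellow top body 50 [0.5181 0.1755] 0.0005
yellow top cap 123 [0.5156 0.1737] [0.5156 0.1739 0.1085] 0.1189
yellow scene body 433 [0.5185 0.1728] 0.0009
yellow scene cap 229 [0.5117 0.1766] [0.5154 0.1737 0.1093] 0.1206
blue top body 75 [0.5002 0.2355] 0.0006
blue top cap 110 [0.5    0.2341] [0.4998 0.2343 0.1062] 0.1144
blue scene body 504 [0.5011 0.2325] 0.0008
blue scene cap 233 [0.4964 0.2355] [0.5    0.2336 0.1071] 0.1161
[[[262.0, 246.0]], [[239.0, 251.0]], [[216.0, 258.0]]]
```

```bash
cat > plan.py <<'E'
import sys
from h import *
from scipy.spatial.transform import Rotation as R
# usage: plan.py claw yawdeg x y z [x y z ...] : mm waypoints, step, prints rows to write
def plan(claw,yaw,wps,step=45.,rstep=.14,slow=None):
    o=r.get_obs(); p=np.array(o["tcp_pos"])*1000; Rc=R.from_rotvec(o["orientation"])
    y0=Rc.as_matrix()[:,1]; cur=np.degrees(np.arctan2(y0[1],y0[0]))
    yaw=yaw+180*np.round((cur-yaw)/180)
    a=np.radians(yaw); Y=np.array([np.cos(a),np.sin(a),0]);Z=np.array([0,0,-1.]);X=np.cross(Y,Z)
    Rt=R.from_matrix(np.stack([X,Y,Z],1)); print("t",round(o["clock"],2),"pos",p.round(1),"yaw",cur.round(1),"->",yaw.round(1),"tilt",np.degrees(np.arccos(-Rc.as_matrix()[2,2])).round(2),"F",np.round(o["contact_force"],1),"w",round(o["grip_width"]*1000,1))
    tot=sum(max(1,np.ceil(np.linalg.norm(b-a_)/step)) for a_,b in zip([p]+wps[:-1],wps))
    rv=(Rc.inv()*Rt).as_rotvec(); n=max(tot,np.ceil(abs(rv).max()/rstep)); pts=[]
    pp=p
    for w in wps:
        k=max(1,int(np.ceil(np.linalg.norm(w-pp)/step)));  pts+= [pp+(w-pp)*(i+1)/k for i in range(k)]; pp=w
    while len(pts)<n: pts.append(pp)
    n=len(pts); rows=[]
    for i,q in enumerate(pts):
        Ri=Rc*R.from_rotvec(rv*i/n); d=Ri.inv().apply(q-p); p=q
        rows.append([*(d.round(1)+0).tolist(),*((rv/n).round(3)+0).tolist(),claw])
    for i in range(0,len(rows),5): print("["+",".join(str(x).replace(" ","") for x in rows[i:i+5])+"]")
if __name__=="__main__":
    step=45.
    a=sys.argv[1:]
    if a[0].startswith("s"): step=float(a.pop(0)[1:])
    w=np.array(a[2:],float).reshape(-1,3); plan(int(a[0]),float(a[1]),list(w),step)
E
python3 plan.py 0 15.4 532 117 190
```

```text
t 0.25 pos [ 281.8 -613.1  230.9] yaw -65.3 -> 15.4 tilt 0.05 F [-0.4  0.4 -0.3] w 85.3
[[29.6,-31.0,2.3,0.0,0.0,-0.078,0],[31.9,-28.6,2.3,0.0,0.0,-0.078,0],[34.0,-26.1,2.3,0.0,0.0,-0.078,0],[36.0,-23.3,2.3,0.0,0.0,-0.078,0],[37.7,-20.4,2.3,0.0,0.0,-0.078,0]]
[[39.2,-17.4,2.3,0.0,0.0,-0.078,0],[40.4,-14.3,2.3,0.0,0.0,-0.078,0],[41.4,-11.1,2.3,0.0,0.0,-0.078,0],[42.2,-7.8,2.3,0.0,0.0,-0.078,0],[42.6,-4.5,2.3,0.0,0.0,-0.078,0]]
[[42.9,-1.2,2.3,0.0,0.0,-0.078,0],[42.8,2.2,2.3,0.0,0.0,-0.078,0],[42.5,5.5,2.3,0.0,0.0,-0.078,0],[42.0,8.8,2.3,0.0,0.0,-0.078,0],[41.1,12.1,2.3,0.0,0.0,-0.078,0]]
[[40.1,15.3,2.3,0.0,0.0,-0.078,0],[38.7,18.4,2.3,0.0,0.0,-0.078,0],[37.2,21.3,2.3,0.0,0.0,-0.078,0]]
```

Call:
play_rows --pt "30 -31 2 0 0 -0.08 0" --pt "32 -29 2 0 0 -0.08 0" --pt "34 -26 2 0 0 -0.08 0" --pt "36 -23 2 0 0 -0.08 0" --pt "38 -20 2 0 0 -0.08 0"

```text
clock: 0.75
tcp_pos: [0.3486, -0.4098, 0.219]
orientation: [2.871, 1.271, -0.006]
contact_force: [0.8, 0.2, 0.2]
grip_width: 0.0854
```

Call:
play_rows --pt "39 -17 2 0 0 -0.08 0" --pt "40 -14 2 0 0 -0.08 0" --pt "41 -11 2 0 0 -0.08 0" --pt "42 -8 2 0 0 -0.08 0" --pt "43 -4 2 0 0 -0.08 0"

```text
clock: 1.25
tcp_pos: [0.4155, -0.1985, 0.2085]
orientation: [2.545, 1.836, -0.006]
contact_force: [1.5, 0.2, -0.2]
grip_width: 0.0853
```

```bash
python3 plan.py 0 15.4 532 117 190
```

```text
t 1.25 pos [ 415.5 -198.5  208.5] yaw -18.4 -> 15.4 tilt 0.32 F [ 1.5  0.2 -0.2] w 85.3
[[42.0,1.4,2.1,0.0,0.001,-0.074,0],[41.8,4.5,2.1,0.0,0.001,-0.074,0],[41.4,7.5,2.1,0.0,0.001,-0.074,0],[40.7,10.6,2.2,0.0,0.001,-0.074,0],[39.8,13.5,2.2,0.0,0.001,-0.074,0]]
[[38.7,16.4,2.2,0.0,0.001,-0.074,0],[37.4,19.2,2.3,0.0,0.001,-0.074,0],[35.9,21.9,2.3,0.0,0.001,-0.074,0]]
```

Call:
play_rows --pt "42 1.5 2 0 0.001 -0.074 0" --pt "42 4.5 2 0 0.001 -0.074 0" --pt "41.5 7.5 2 0 0.001 -0.074 0" --pt "40.5 10.5 2 0 0.001 -0.074 0" --pt "40 13.5 2 0 0.001 -0.074 0"

```text
clock: 1.75
tcp_pos: [0.4886, 0.0075, 0.1986]
orientation: [2.147, 2.289, 0.0]
contact_force: [1.3, -0.0, -0.3]
grip_width: 0.0853
```

Call:
play_rows --pt "38.5 16.5 2 0 0.001 -0.074 0" --pt "37.5 19 2 0 0.001 -0.074 0" --pt "36 22 2 0 0.001 -0.074 0" --pt "0 0 0 0 0 0 0"

```text
clock: 2.15
tcp_pos: [0.5317, 0.1382, 0.193]
orientation: [1.859, 2.531, 0.011]
contact_force: [0.1, -0.7, -0.0]
grip_width: 0.0857
```

```bash
python3 plan.py 0 15.4 532.5 117 120 532.5 117 51
python3 - <<'E'
from h import *
f=grab_frame("wrist"); c=f["color"].copy()
for z in (.003,.1): 
  for x,y in((.5325,.1165),(.517,.174),(.5003,.233)):
    u=proj(f,[x,y,z])[0]; cv2.circle(c,(int(u[0]),int(u[1])),3,(0,255,0) if z<.05 else (0,0,255),-1)
cv2.imwrite("pics/w1.png",c)
E
```

```text
t 2.15 pos [531.7 138.2 193. ] yaw 17.4 -> 15.4 tilt 0.39 F [ 0.1 -0.7 -0. ] w 85.7
[[-10.4,-3.0,36.5,0.001,-0.001,0.009,0],[-10.3,-2.9,36.5,0.001,-0.001,0.009,0],[-0.1,-0.1,34.5,0.001,-0.001,0.009,0],[0.0,-0.1,34.5,0.001,-0.001,0.009,0]]
```

View pics/w1.png

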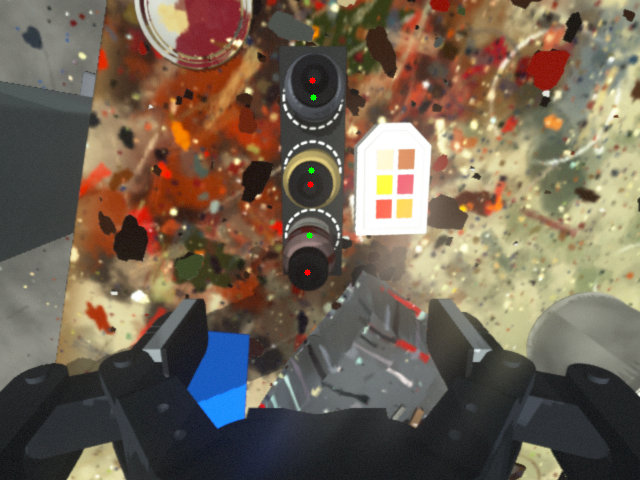

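Call:
play_rows --pt "-10.5 -3 36 0.001 -0.001 0.01 0" --pt "-10.5 -2 36 0.001 -0.001 0.01 0" --pt "0 0 30 0 0 0.01 0" --pt "0 0 20 0 0 0 0" --pt "0 0 10 0 0 0 0"

```text
clock: 2.7
tcp_pos: [0.5349, 0.1062, 0.0586]
orientation: [1.911, 2.483, 0.002]
contact_force: [0.1, -0.3, -0.0]
grip_width: 0.0853
```

```bash
python3 plan.py 0 15.4 532.5 117 51
```

```text
t 2.7 pos [534.9 106.2  58.6] yaw 14.8 -> 15.4 tilt 0.48 F [ 0.1 -0.3 -0. ] w 85.3
[[11.1,0.4,7.5,0.006,0.006,-0.01,0]]
```

Call:
play_rows --pt "9 0 4 0.004 0.004 -0.01 0" --pt "0 0 2 0 0 0 0"

```text
clock: 2.9
tcp_pos: [0.532, 0.1135, 0.0519]
orientation: [1.905, 2.496, -0.003]
contact_force: [0.4, -0.1, 0.7]
grip_width: 0.0854
```

```bash
python3 plan.py 0 15.4 532.5 117 51
```

```text
t 2.9 pos [532.  113.5  51.9] yaw 15.3 -> 15.4 tilt 0.14 F [ 0.4 -0.1  0.7] w 85.4
[[3.3,1.4,0.9,0.0,0.002,-0.002,0]]
```

Call:
play_rows --pt "3 1 1 0 0 0 0" --pt "0 0 0 0 0 0 255" --pt "0 0 0 0 0 0 255" --pt "0 0 0 0 0 0 255" --pt "0 0 0 0 0 0 255" --force 30

```text
clock: 3.4
tcp_pos: [0.5343, 0.1178, 0.0542]
orientation: [1.903, 2.493, 0.004]
contact_force: [0.2, 0.6, -0.5]
grip_width: 0.0385
```

Call:
play_rows --pt "0 0 0 0 0 0 255" --pt "0 0 0 0 0 0 255" --pt "0 0 0 0 0 0 255"

```text
clock: 3.7
tcp_pos: [0.5342, 0.1175, 0.0542]
orientation: [1.903, 2.492, 0.004]
contact_force: [0.5, -0.6, -0.7]
grip_width: 0.0384
```

```bash
python3 plan.py 255 15.4 532.5 117 51
```

```text
t 3.7 pos [534.2 117.5  54.2] yaw 15.3 -> 15.4 tilt 0.36 F [ 0.5 -0.6 -0.7] w 38.4
[[0.0,-1.8,3.2,0.005,0.003,-0.002,255]]
```

Call:
play_rows --pt "0 0 -15 0 0 0 255" --pt "0 0 -25 0 0 0 255" --pt "0 0 -15 0 0 0 255" --pt "0 0 0 0 0 0 255"

```text
clock: 4.1
tcp_pos: [0.5334, 0.1177, 0.1128]
orientation: [1.903, 2.494, 0.002]
contact_force: [0.1, -0.6, -1.8]
grip_width: 0.0391
```

```bash
python3 plan.py 255 11.1 474 -169 105
python3 - <<'E'
from h import *
f=grab_frame("scene"); cv2.imwrite("pics/s2.png",cv2.resize(f["color"][150:400,120:420],None,fx=2.4,fy=2.4))
E
```

```text
t 4.1 pos [533.4 117.7 112.8] yaw 15.3 -> 11.1 tilt 0.27 F [ 0.1 -0.6 -1.8] w 39.1
[[-37.3,-19.0,1.1,0.001,0.0,0.01,255],[-37.5,-18.6,1.1,0.001,0.0,0.01,255],[-37.7,-18.2,1.1,0.001,0.0,0.01,255],[-37.8,-17.8,1.1,0.001,0.0,0.01,255],[-38.0,-17.4,1.1,0.001,0.0,0.01,255]]
[[-38.2,-17.0,1.1,0.001,0.0,0.01,255],[-38.4,-16.6,1.1,0.001,0.0,0.01,255]]
```

View pics/s2.png

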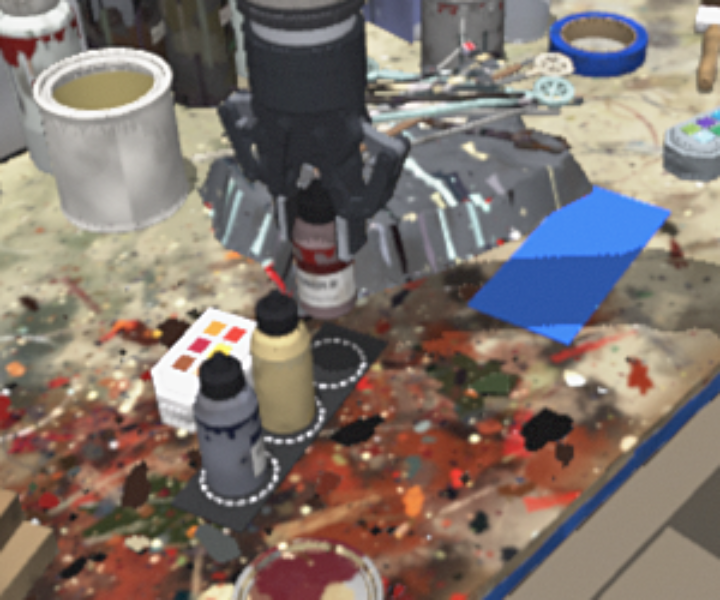

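Call:
play_rows --pt "-30 -15 1 0 0 0.01 255" --pt "-38 -19 1 0 0 0.01 255" --pt "-38 -18 1 0 0 0.01 255" --pt "-38 -18 1 0 0 0.01 255" --pt "-38 -17 1 0 0 0.01 255"

```text
clock: 4.65
tcp_pos: [0.4929, -0.078, 0.1054]
orientation: [1.952, 2.46, 0.009]
contact_force: [0.6, -0.3, -0.6]
grip_width: 0.0389
```

```bash
python3 plan.py 255 11.1 474 -169 105
```

```text
t 4.65 pos [492.9 -78.  105.4] yaw 13.1 -> 11.1 tilt 0.35 F [ 0.6 -0.3 -0.6] w 38.9
[[-28.1,-13.0,0.0,0.002,-0.001,0.012,255],[-28.3,-12.7,0.0,0.002,-0.001,0.012,255],[-28.4,-12.3,0.1,0.002,-0.001,0.012,255]]
```

Call:
play_rows --pt "-28 -13 0 0.002 0 0.012 255" --pt "-28 -12 0 0.002 0 0.012 255" --pt "-10 -5 0 0 0 0 255" --pt "0 0 0 0 0 0 255"

```text
clock: 5.05
tcp_pos: [0.4726, -0.1585, 0.1024]
orientation: [-1.993, -2.422, 0.003]
contact_force: [0.3, 0.9, -1.7]
grip_width: 0.0386
```

```bash
python3 plan.py s25 255 11.1 474 -169 60
```

```text
t 5.05 pos [ 472.6 -158.5  102.4] yaw 11.1 -> 11.1 tilt 0.31 F [ 0.3  0.9 -1.7] w 38.6
[[-5.3,-0.2,21.2,-0.002,-0.001,0.0,255],[-5.3,-0.3,21.2,-0.002,-0.001,0.0,255]]
```

Call:
play_rows --pt "-5 0 20 -0.002 -0.001 0 255" --pt "-5 0 15 -0.002 -0.001 0 255" --pt "0 0 5 0 0 0 255" --pt "0 0 3 0 0 0 255" --pt "0 0 0 0 0 0 255"

```text
clock: 5.55
tcp_pos: [0.4766, -0.1613, 0.0582]
orientation: [-1.985, -2.433, -0.006]
contact_force: [0.5, 0.1, -0.8]
grip_width: 0.0388
```

```bash
python3 plan.py s25 255 11.1 474 -169 54.5
```

```text
t 5.55 pos [ 476.6 -161.3   58.2] yaw 11.6 -> 11.1 tilt 0.23 F [ 0.5  0.1 -0.8] w 38.8
[[-7.1,-4.1,3.7,0.002,-0.004,0.008,255]]
```

Call:
play_rows --pt "-6 -1 1 0.002 -0.004 0.008 255" --pt "-3 0 3 0 0 0 255" --pt "0 0 2 0 0 0 255" --pt "0 0 0 0 0 0 255"

```text
clock: 5.95
tcp_pos: [0.4792, -0.1703, 0.0543]
orientation: [1.993, 2.424, -0.0]
contact_force: [-0.3, -0.2, -1.1]
grip_width: 0.0385
```

```bash
python3 plan.py s25 255 11.1 474 -169 54.5
```

```text
t 5.95 pos [ 479.2 -170.3   54.3] yaw 11.2 -> 11.1 tilt 0.2 F [-0.3 -0.2 -1.1] w 38.5
[[2.3,-4.9,-0.2,0.002,0.003,0.001,255]]
```

Call:
play_rows --pt "0 0 1.5 0 0 0 255" --pt "0 0 0 0 0 0 255"

```text
clock: 6.15
tcp_pos: [0.4799, -0.1711, 0.0544]
orientation: [1.993, 2.422, -0.001]
contact_force: [-0.2, 0.6, -1.4]
grip_width: 0.0388
```

Call:
play_rows --pt "0 0 3 0 0 0 255" --pt "0 0 3 0 0 0 255"

```text
clock: 6.35
tcp_pos: [0.4813, -0.1724, 0.0536]
orientation: [1.992, 2.417, -0.006]
contact_force: [-13.0, 3.7, 46.0]
grip_width: 0.0387
```

Contact with the mat (46 N upward); release now.

Call:
play_rows --pt "0 0 -1 0 0 0 255" --pt "0 0 0 0 0 0 0" --pt "0 0 0 0 0 0 0" --pt "0 0 0 0 0 0 0" --pt "0 0 0 0 0 0 0"

```text
clock: 6.85
tcp_pos: [0.4824, -0.1729, 0.0555]
orientation: [1.991, 2.415, -0.004]
contact_force: [-1.6, -0.7, 0.3]
grip_width: 0.0855
```

```bash
python3 plan.py s40 0 15.4 478 -170 130  517 174.5 130
```

```text
t 6.85 pos [ 482.4 -172.9   55.5] yaw 11.0 -> 15.4 tilt 0.72 F [-1.6 -0.7  0.3] w 85.5
[[1.4,-1.7,-37.3,0.0,0.001,-0.007,0],[1.5,-1.7,-37.3,0.0,0.001,-0.007,0],[36.6,12.1,-0.3,0.0,0.001,-0.007,0],[36.5,12.3,-0.2,0.0,0.001,-0.007,0],[36.4,12.6,-0.2,0.0,0.001,-0.007,0]]
[[36.3,12.8,-0.2,0.0,0.001,-0.007,0],[36.2,13.1,-0.2,0.0,0.001,-0.007,0],[36.1,13.3,-0.1,0.0,0.001,-0.007,0],[36.0,13.6,-0.1,0.0,0.001,-0.007,0],[35.9,13.8,-0.1,0.0,0.001,-0.007,0]]
[[35.9,14.1,0.0,0.0,0.001,-0.007,0]]
```

Call:
play_rows --pt "0 0 -37 0 0 0 0" --pt "0 0 -37 0 0 0 0" --pt "36 12 0 0 0 -0.007 0" --pt "37 12 0 0 0.001 -0.007 0" --pt "37 13 0 0 0.001 -0.007 0"

```text
clock: 7.35
tcp_pos: [0.4957, -0.061, 0.1292]
orientation: [1.984, 2.425, -0.006]
contact_force: [0.1, -0.1, -0.3]
grip_width: 0.0853
```

Call:
play_rows --pt "37 13 0 0 0 -0.007 0" --pt "37 13 0 0 0 -0.007 0" --pt "36 13 0 0 0 -0.007 0" --pt "36 13 0 0 0.001 -0.007 0" --pt "30 11 0 0 0.001 -0.007 0"

```text
clock: 7.85
tcp_pos: [0.5201, 0.132, 0.1269]
orientation: [1.943, 2.462, -0.004]
contact_force: [1.2, -0.4, 0.1]
grip_width: 0.0854
```

```bash
python3 plan.py s40 0 15.4  517 174.5 130
python3 - <<'E'
from h import *
f=grab_frame("scene"); cv2.imwrite("pics/s3.png",cv2.resize(f["color"][150:400,150:450],None,fx=2.4,fy=2.4))
E
```

```text
t 7.85 pos [520.1 132.  126.9] yaw 13.4 -> 15.4 tilt 0.35 F [ 1.2 -0.4  0.1] w 85.4
[[21.0,3.5,-1.7,0.001,0.003,-0.017,0],[20.9,3.8,-1.6,0.001,0.003,-0.017,0]]
```

View pics/s3.png

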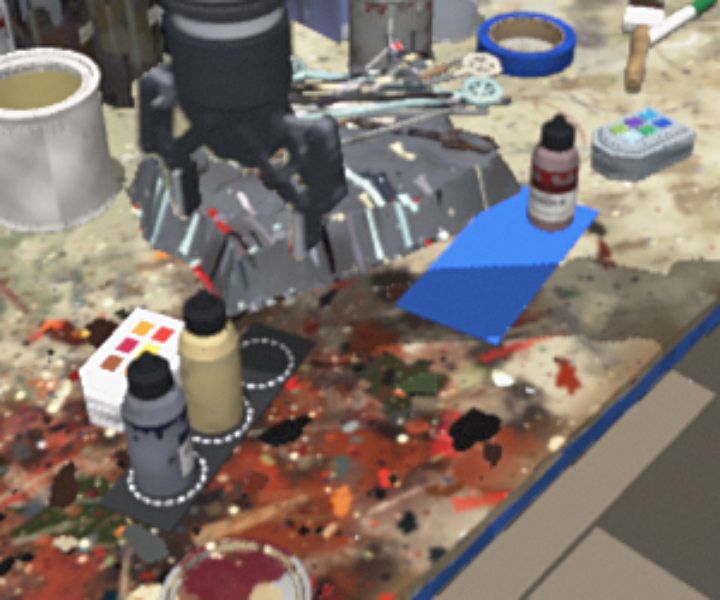

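Call:
play_rows --pt "21 3 0 0.001 0.003 -0.017 0" --pt "12 3 0 0.001 0.003 -0.017 0" --pt "0 0 0 0 0 0 0" --pt "0 0 0 0 0 0 0"

```text
clock: 8.3
tcp_pos: [0.5172, 0.1745, 0.1261]
orientation: [-1.887, -2.507, -0.005]
contact_force: [-0.5, -0.9, -0.1]
grip_width: 0.0858
```

```bash
python3 plan.py s30 0 15.4  517 174.5 52
```

```text
t 8.3 pos [517.2 174.5 126.1] yaw 16.1 -> 15.4 tilt 0.3 F [-0.5 -0.9 -0.1] w 85.8
[[-0.1,-0.1,24.7,0.0,-0.002,0.004,0],[-0.1,-0.1,24.7,0.0,-0.002,0.004,0],[0.0,-0.1,24.7,0.0,-0.002,0.004,0]]
```

Call:
play_rows --pt "0 0 25 0 -0.002 0.004 0" --pt "0 0 25 0 -0.002 0.004 0" --pt "0 0 15 0 -0.002 0.004 0" --pt "0 0 2 0 0 0 0" --pt "0 0 0 0 0 0 0"

```text
clock: 8.8
tcp_pos: [0.5195, 0.1673, 0.0575]
orientation: [1.914, 2.485, -0.004]
contact_force: [0.1, -0.3, -0.1]
grip_width: 0.0854
```

```bash
python3 plan.py s30 0 15.4  517 174.5 52
```

```text
t 8.8 pos [519.5 167.3  57.5] yaw 14.8 -> 15.4 tilt 0.3 F [ 0.1 -0.3 -0.1] w 85.4
[[7.7,-0.6,5.5,0.001,0.005,-0.011,0]]
```

Call:
play_rows --pt "8 0 4 0.001 0.005 -0.01 0" --pt "2 0 2 0 0 0 0" --pt "0 0 0 0 0 0 0"

```text
clock: 9.1
tcp_pos: [0.5182, 0.1777, 0.053]
orientation: [1.904, 2.497, 0.004]
contact_force: [0.7, -0.5, 0.3]
grip_width: 0.0853
```

```bash
python3 plan.py s30 0 15.4  517 174.5 52
```

```text
t 9.1 pos [518.2 177.7  53. ] yaw 15.3 -> 15.4 tilt 0.16 F [ 0.7 -0.5  0.3] w 85.3
[[-2.8,-2.0,1.0,0.003,0.0,-0.001,0]]
```

Good; close.

Call:
play_rows --pt "-2 -1 0 0 0 0 0" --pt "0 0 0 0 0 0 255" --pt "0 0 0 0 0 0 255" --pt "0 0 0 0 0 0 255" --pt "0 0 0 0 0 0 255" --force 30

```text
clock: 9.6
tcp_pos: [0.5185, 0.1758, 0.0545]
orientation: [1.903, 2.496, 0.006]
contact_force: [-0.2, -0.2, 0.9]
grip_width: 0.039
```

Call:
play_rows --pt "0 0 0 0 0 0 255" --pt "0 0 0 0 0 0 255"

```text
clock: 9.8
tcp_pos: [0.5185, 0.1757, 0.0545]
orientation: [1.903, 2.496, 0.006]
contact_force: [0.0, 0.0, 0.6]
grip_width: 0.0387
```

Call:
play_rows --pt "0 0 -15 0 0 0 255" --pt "0 0 -25 0 0 0 255" --pt "0 0 -15 0 0 0 255" --pt "0 0 0 0 0 0 255"

```text
clock: 10.2
tcp_pos: [0.5176, 0.1758, 0.1129]
orientation: [1.903, 2.498, 0.005]
contact_force: [0.7, 0.5, -1.1]
grip_width: 0.0386
```

```bash
python3 plan.py s42 255 11.1 464 -110 105
```

```text
t 10.2 pos [517.6 175.8 112.9] yaw 15.4 -> 11.1 tilt 0.19 F [ 0.7  0.5 -1.1] w 38.6
[[-37.3,-18.2,1.0,0.0,0.0,0.011,255],[-37.5,-17.8,1.1,0.0,0.0,0.011,255],[-37.7,-17.4,1.1,0.0,0.0,0.011,255],[-37.9,-17.0,1.1,0.0,0.0,0.011,255],[-38.1,-16.6,1.1,0.0,0.0,0.011,255]]
[[-38.2,-16.2,1.1,0.0,0.0,0.011,255],[-38.4,-15.8,1.1,0.0,0.0,0.011,255]]
```

Call:
play_rows --pt "-30 -15 1 0 0 0.01 255" --pt "-38 -18 1 0 0 0.01 255" --pt "-38 -17 1 0 0 0.01 255" --pt "-38 -17 1 0 0 0.01 255" --pt "-38 -17 1 0 0 0.01 255"

```text
clock: 10.7
tcp_pos: [0.4817, -0.0189, 0.1081]
orientation: [1.951, 2.46, 0.018]
contact_force: [0.6, -0.4, -1.0]
grip_width: 0.0388
```

Call:
play_rows --pt "-28 -12 0 0 0 0.012 255" --pt "-28 -12 0 0 0 0.012 255" --pt "-10 -5 0 0 0 0 255" --pt "0 0 0 0 0 0 255"

```text
clock: 11.1
tcp_pos: [0.4638, -0.0991, 0.1062]
orientation: [1.995, 2.427, 0.011]
contact_force: [0.3, 0.8, -1.2]
grip_width: 0.039
```

```bash
python3 plan.py s25 255 11.1 464 -110 70
```

```text
t 11.1 pos [463.8 -99.1 106.2] yaw 11.2 -> 11.1 tilt 0.41 F [ 0.3  0.8 -1.2] w 39.0
[[-5.4,-1.0,18.1,0.003,-0.002,0.001,255],[-5.4,-1.0,18.1,0.003,-0.002,0.001,255]]
```

Call:
play_rows --pt "-4 -1 20 0.003 -0.002 0 255" --pt "-5 -1 15 0.002 -0.002 0 255" --pt "-2 0 6 0 0 0 255" --pt "0 0 3 0 0 0 255" --pt "0 0 0 0 0 0 255"

```text
clock: 11.6
tcp_pos: [0.4662, -0.1053, 0.0607]
orientation: [1.987, 2.433, 0.006]
contact_force: [0.1, 0.4, -0.3]
grip_width: 0.0388
```

```bash
python3 plan.py s25 255 11.1 464 -110 54.5
```

```text
t 11.6 pos [ 466.2 -105.3   60.7] yaw 11.5 -> 11.1 tilt 0.22 F [ 0.1  0.4 -0.3] w 38.8
[[-4.2,-3.1,6.2,0.003,-0.002,0.008,255]]
```

Call:
play_rows --pt "-4 -1 4 0.003 -0.002 0.008 255" --pt "-2 0 2.5 0 0 0 255" --pt "0 0 2 0 0 0 255" --pt "0 0 0 0 0 0 255"

```text
clock: 12.0
tcp_pos: [0.4685, -0.1116, 0.0548]
orientation: [1.994, 2.423, 0.0]
contact_force: [-0.0, 0.0, -0.2]
grip_width: 0.0388
```

Call:
play_rows --pt "0 0 1 0 0 0 255" --pt "0 0 0 0 0 0 0" --pt "0 0 0 0 0 0 0" --pt "0 0 0 0 0 0 0" --pt "0 0 0 0 0 0 0"

```text
clock: 12.5
tcp_pos: [0.4693, -0.1121, 0.0542]
orientation: [1.994, 2.421, 0.002]
contact_force: [-0.6, 0.9, 0.6]
grip_width: 0.0853
```

```bash
python3 plan.py s40 0 15.4 468 -112 130  500.5 233 130
```

```text
t 12.5 pos [ 469.3 -112.1   54.2] yaw 11.1 -> 15.4 tilt 0.31 F [-0.6  0.9  0.6] w 85.3
[[0.0,-0.5,-37.9,0.0,0.0,-0.007,0],[0.0,-0.5,-37.9,0.0,0.0,-0.007,0],[36.8,11.4,-0.1,0.0,0.0,-0.007,0],[36.7,11.7,-0.1,0.0,0.0,-0.007,0],[36.6,11.9,-0.1,0.0,0.0,-0.007,0]]
[[36.5,12.2,0.0,0.0,0.0,-0.007,0],[36.4,12.4,0.0,0.0,0.0,-0.007,0],[36.4,12.7,0.0,0.0,0.0,-0.007,0],[36.3,12.9,0.0,0.0,0.0,-0.007,0],[36.2,13.2,0.0,0.0,0.0,-0.007,0]]
[[36.1,13.4,0.0,0.0,0.0,-0.007,0]]
```

Call:
play_rows --pt "0 0 -37 0 0 0 0" --pt "0 0 -37 0 0 0 0" --pt "36 12 0 0 0 -0.007 0" --pt "37 12 0 0 0.001 -0.007 0" --pt "37 12 0 0 0.001 -0.007 0"

```text
clock: 13.0
tcp_pos: [0.4824, -0.0008, 0.13]
orientation: [1.986, 2.43, 0.001]
contact_force: [1.3, 0.4, 0.0]
grip_width: 0.0853
```

Call:
play_rows --pt "37 12 0 0 0 -0.007 0" --pt "37 12 0 0 0 -0.007 0" --pt "36 13 0 0 0 -0.007 0" --pt "36 13 0 0 0.001 -0.007 0" --pt "30 11 0 0 0.001 -0.007 0"

```text
clock: 13.5
tcp_pos: [0.5048, 0.1919, 0.1301]
orientation: [1.943, 2.466, 0.004]
contact_force: [1.0, -0.4, 0.7]
grip_width: 0.0855
```

```bash
python3 plan.py s40 0 15.4  500.5 233 128
```

```text
t 13.5 pos [504.8 191.9 130.1] yaw 13.5 -> 15.4 tilt 0.19 F [ 1.  -0.4  0.7] w 85.5
[[20.5,2.7,1.0,0.002,0.0,-0.016,0],[20.4,3.1,1.0,0.002,0.0,-0.016,0]]
```

Call:
play_rows --pt "21 3 0 0.001 0 -0.017 0" --pt "11 3 0 0.001 0 -0.015 0" --pt "0 0 5 0 0 0 0" --pt "0 0 20 0 0 0 0"

```text
clock: 13.9
tcp_pos: [0.5038, 0.2319, 0.1062]
orientation: [1.894, 2.505, 0.011]
contact_force: [0.6, -0.4, -0.2]
grip_width: 0.0856
```

```bash
python3 plan.py s40 0 15.4  500.5 233 52
```

```text
t 13.9 pos [503.8 231.9 106.2] yaw 15.8 -> 15.4 tilt 0.39 F [ 0.6 -0.4 -0.2] w 85.6
[[0.9,-1.6,27.1,0.003,-0.002,0.004,0],[0.9,-1.5,27.1,0.003,-0.002,0.004,0]]
```

Call:
play_rows --pt "2 -2 22 0.003 -0.002 0.003 0" --pt "2 -1 18 0.003 -0.002 0.003 0" --pt "1 0 6 0 0 0 0" --pt "1 0 3 0 0 0 0" --pt "0 0 0 0 0 0 0"

```text
clock: 14.4
tcp_pos: [0.499, 0.2295, 0.0518]
orientation: [1.911, 2.492, -0.013]
contact_force: [-0.4, 0.1, 0.2]
grip_width: 0.0853
```

```bash
python3 plan.py s40 0 15.4  500.5 233 52
```

```text
t 14.4 pos [499.  229.5  51.8] yaw 15.0 -> 15.4 tilt 0.47 F [-0.4  0.1  0.2] w 85.3
[[3.0,2.4,-0.2,-0.006,0.006,-0.006,0]]
```

Call:
play_rows --pt "3 2 -2 -0.006 0.006 -0.006 0" --pt "0 0 0 0 0 0 255" --pt "0 0 0 0 0 0 255" --pt "0 0 0 0 0 0 255" --pt "0 0 0 0 0 0 255"

```text
clock: 14.9
tcp_pos: [0.5022, 0.2337, 0.0567]
orientation: [1.903, 2.497, 0.008]
contact_force: [0.4, -0.8, -1.2]
grip_width: 0.0393
```

Call:
play_rows --pt "0 0 0 0 0 0 255" --pt "0 0 0 0 0 0 255"

```text
clock: 15.1
tcp_pos: [0.5022, 0.2336, 0.0567]
orientation: [1.903, 2.497, 0.008]
contact_force: [0.3, 0.4, -0.9]
grip_width: 0.0391
```

Call:
play_rows --pt "0 0 -15 0 0 0 255" --pt "0 0 -25 0 0 0 255" --pt "0 0 -15 0 0 0 255" --pt "0 0 0 0 0 0 255"

```text
clock: 15.5
tcp_pos: [0.5014, 0.2336, 0.1151]
orientation: [1.902, 2.498, 0.007]
contact_force: [1.0, -0.2, -1.6]
grip_width: 0.0391
```

```bash
python3 plan.py s42 255 11.1 454 -51 105
```

```text
t 15.5 pos [501.4 233.6 115.1] yaw 15.4 -> 11.1 tilt 0.27 F [ 1.  -0.2 -1.6] w 39.1
[[-37.4,-17.3,1.3,0.001,0.0,0.011,255],[-37.6,-16.9,1.3,0.001,0.0,0.011,255],[-37.8,-16.5,1.4,0.001,0.0,0.011,255],[-37.9,-16.1,1.4,0.001,0.0,0.011,255],[-38.1,-15.7,1.4,0.001,0.0,0.011,255]]
[[-38.3,-15.3,1.4,0.001,0.0,0.011,255],[-38.4,-14.9,1.4,0.001,0.0,0.011,255]]
```

Call:
play_rows --pt "-30 -14 1 0 0 0.01 255" --pt "-38 -17 1 0 0 0.01 255" --pt "-38 -16 1 0 0 0.01 255" --pt "-38 -16 1 0 0 0.01 255" --pt "-38 -16 1 0 0 0.01 255"

```text
clock: 16.0
tcp_pos: [0.4701, 0.0398, 0.1095]
orientation: [1.952, 2.46, 0.02]
contact_force: [0.9, -0.5, -1.0]
grip_width: 0.0392
```

Call:
play_rows --pt "-28 -11 0 0 0 0.012 255" --pt "-28 -11 0 0 0 0.012 255" --pt "-10 -4 0 0 0 0 255" --pt "0 0 0 0 0 0 255"

```text
clock: 16.4
tcp_pos: [0.4553, -0.0401, 0.1071]
orientation: [1.996, 2.426, 0.013]
contact_force: [0.4, 1.3, -1.5]
grip_width: 0.0391
```

```bash
python3 plan.py s25 255 11.1 454 -51 70
```

```text
t 16.4 pos [455.3 -40.1 107.1] yaw 11.1 -> 11.1 tilt 0.46 F [ 0.4  1.3 -1.5] w 39.1
[[-5.3,-1.8,18.5,0.003,-0.002,0.0,255],[-5.3,-1.7,18.5,0.003,-0.002,0.0,255]]
```

Call:
play_rows --pt "-4 -1 19 0.003 -0.002 0 255" --pt "-5 -1 14 0.002 -0.002 0 255" --pt "-2 0 6 0 0 0 255" --pt "0 0 3 0 0 0 255" --pt "0 0 0 0 0 0 255"

```text
clock: 16.9
tcp_pos: [0.4575, -0.0464, 0.0636]
orientation: [1.989, 2.432, 0.008]
contact_force: [-0.2, 0.6, -0.9]
grip_width: 0.0393
```

Call:
play_rows --pt "-4 -1 2.5 0.003 -0.002 0.006 255" --pt "-2 0 2 0 0 0 255" --pt "0 0 1 0 0 0 255" --pt "0 0 0 0 0 0 255"

```text
clock: 17.3
tcp_pos: [0.4589, -0.052, 0.0587]
orientation: [1.994, 2.426, 0.004]
contact_force: [-0.3, 1.2, -0.6]
grip_width: 0.0391
```

Call:
play_rows --pt "0 0 2.5 0 0 0 255" --pt "0 0 1 0 0 0 255" --pt "0 0 0 0 0 0 255"

```text
clock: 17.6
tcp_pos: [0.4596, -0.0527, 0.0567]
orientation: [1.994, 2.423, 0.003]
contact_force: [-0.8, 0.2, -0.2]
grip_width: 0.0392
```

Call:
play_rows --pt "0 0 0.5 0 0 0 255" --pt "0 0 0 0 0 0 0" --pt "0 0 0 0 0 0 0" --pt "0 0 0 0 0 0 0" --pt "0 0 0 0 0 0 0"

```text
clock: 18.1
tcp_pos: [0.46, -0.0527, 0.0562]
orientation: [1.993, 2.423, 0.004]
contact_force: [0.1, 0.3, 0.3]
grip_width: 0.0855
```

```bash
python3 plan.py s40 0 18.5 459 -52 150  582.5 189 150
```

```text
t 18.1 pos [460.  -52.7  56.2] yaw 11.1 -> 18.5 tilt 0.29 F [0.1 0.3 0.3] w 85.5
[[0.2,-0.1,-31.3,0.0,0.0,-0.013,0],[0.2,-0.1,-31.3,0.0,0.0,-0.013,0],[0.2,-0.1,-31.3,0.0,0.0,-0.013,0],[29.4,25.1,0.0,0.0,0.0,-0.013,0],[29.1,25.5,0.0,0.0,0.0,-0.013,0]]
[[28.8,25.9,0.0,0.0,0.0,-0.013,0],[28.4,26.2,0.0,0.0,0.0,-0.013,0],[28.1,26.6,0.0,0.0,0.0,-0.013,0],[27.8,26.9,0.0,0.0,0.0,-0.013,0],[27.4,27.3,0.0,0.0,0.0,-0.013,0]]
```

Call:
play_rows --pt "0 0 -40 0 0 0 0" --pt "0 0 -40 0 0 0 0" --pt "0 0 -30 0 0 -0.013 0" --pt "29 25 -10 0 0 -0.013 0" --pt "29 26 0 0 0 -0.013 0"

```text
clock: 18.6
tcp_pos: [0.495, 0.0109, 0.1791]
orientation: [1.959, 2.455, -0.004]
contact_force: [1.0, 0.6, 0.3]
grip_width: 0.0852
```

Call:
play_rows --pt "29 26 0 0 0 -0.015 0" --pt "28 26 0 0 0 -0.015 0" --pt "28 26 0 0 0 -0.015 0" --pt "15 15 0 0 0 -0.015 0" --pt "0 0 0 0 0 0 0"

```text
clock: 19.1
tcp_pos: [0.5651, 0.1399, 0.1798]
orientation: [1.877, 2.517, 0.003]
contact_force: [0.2, -0.4, -0.3]
grip_width: 0.0855
```

```bash
python3 plan.py s40 0 18.5 582.5 189 150
python3 - <<'E'
from h import *
f=grab_frame("wrist"); cv2.imwrite("pics/w4.png",f["color"]); np.savez("pics/w4.npz",**f)
f=grab_frame("scene"); cv2.imwrite("pics/s4.png",cv2.resize(f["color"][100:400,150:510],None,fx=2,fy=2))
f=grab_frame("top"); np.savez("pics/top4.npz",**f);cv2.imwrite("pics/t4.png",cv2.resize(f["color"][180:320,180:480],None,fx=2.6,fy=2.6))
E
```

```text
t 19.1 pos [565.1 139.9 179.8] yaw 16.6 -> 18.5 tilt 0.16 F [ 0.2 -0.4 -0.3] w 85.5
[[21.0,15.3,15.0,0.001,0.0,-0.017,0],[20.8,15.7,14.9,0.001,0.0,-0.017,0]]
```

View pics/w4.png

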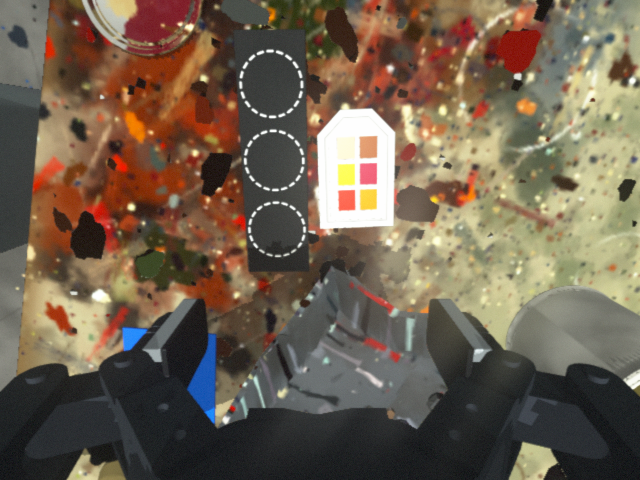

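View pics/s4.png

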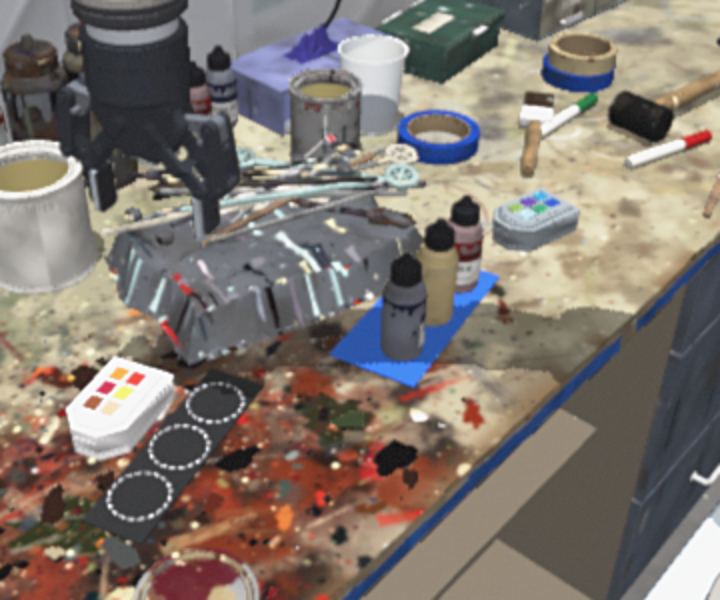

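View pics/t4.png

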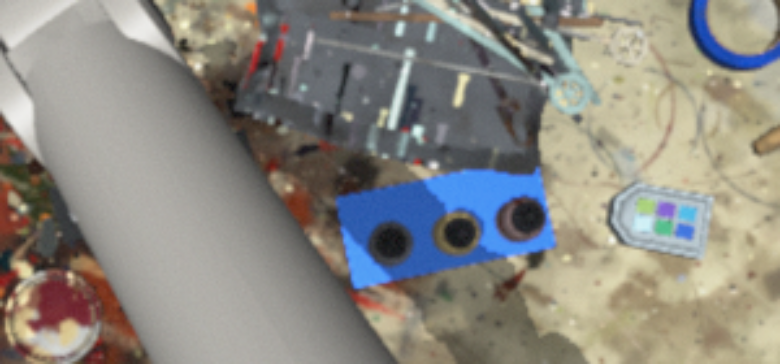

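Run:
```python
from h import *
f=dict(np.load("pics/w4.npz")); P=cloud(f); X,Y,Z=P[...,0],P[...,1],P[...,2]
k=(X>.53)&(X<.64)&(Y>.12)&(Y<.26)&(Z>.0265)&(Z<.04); k=biggest(k); print("white",k.sum(),rect(P[k]),np.percentile(Z[k],[5,50,95]).round(4))
# yaw from edge: fit panel and sides along y
k2=k&(Z>.0325); print("panel",rect(P[k2]))
for n in ("wrist","scene"):
    f=dict(np.load("pics/w4.npz")) if n=="wrist" else grab_frame("scene")
    g=f["color"].min(2); rg=[]
    for x,y in((.5325,.1169),(.5166,.1747),(.5007,.2325)):
        u0=proj(f,[x,y,.003])[0]
        v,u=np.nonzero(g>150); Q=onplane(f,np.stack([u,v],1),.003)[:,:2]; 
        for _ in range(4):
            d=np.hypot(*(Q-(x,y)).T); q=Q[(d>.02)&(d<.030)]
            A=np.c_[2*q,np.ones(len(q))]; s=np.linalg.lstsq(A,(q**2).sum(1),rcond=None)[0]; x,y=s[:2]
        rg.append((round(x,4),round(y,4),round(np.sqrt(s[2]+x*x+y*y),4),len(q)))
    print(n,rg)
# grey plate from original top: min-area via colours already; edges from scene
```

```text
white 8360 (array([583.5, 188.7]), array([60.1, 92.1]), 18.7) [0.0278 0.0341 0.0359]
panel (array([583.3, 189. ]), array([45.3, 77.9]), 18.6)
wrist [(np.float64(0.5351), np.float64(0.1178), np.float64(0.0247), 286), (np.float64(0.5174), np.float64(0.1754), np.float64(0.0246), 358), (np.float64(0.4998), np.float64(0.2328), np.float64(0.0246), 399)]
scene [(np.float64(0.5349), np.float64(0.1165), np.float64(0.0248), 68), (np.float64(0.5174), np.float64(0.1738), np.float64(0.0248), 94), (np.float64(0.4997), np.float64(0.2312), np.float64(0.0247), 101)]
```

Run:
```python
from h import *
o=r.get_obs(); t=o["tcp_pos"]; print(t,o["orientation"])
from scipy.spatial.transform import Rotation as R
M=R.from_rotvec(o["orientation"]).as_matrix()
for n in("scene","wrist"):
    P=cloud(grab_frame(n)).reshape(-1,3); q=(P-t)@M
    k=(abs(q[:,0])<.03)&(abs(q[:,1])<.08)&(q[:,2]>-.1)&(q[:,2]<.03); q=q[k]*1000
    print(n,len(q)); 
    for s in(-1,1):
        w=q[q[:,1]*s>10]; 
        if len(w): print(s,"tip z pct",np.percentile(w[:,2],[90,97,99,100]).round(1)); e=w[w[:,2]>np.percentile(w[:,2],97)-25]; print(" y range",np.percentile(e[:,1],[1,99]).round(1)," x",np.percentile(e[:,0],[1,99]).round(1))
```

```text
[0.56391007 0.13456017 0.17949557] [ 1.88339391  2.51066405 -0.0028878 ]
scene 2309
-1 tip z pct [-35.9 -24.  -19.  -14.7]
 y range [-57.7 -42.9]  x [-8.5 10.6]
1 tip z pct [-28.8 -19.1 -16.7 -14. ]
 y range [40.8 56. ]  x [-12.4  10.7]
wrist 64847
-1 tip z pct [-43.8 -26.3 -19.8 -13. ]
 y range [-55.6 -41.9]  x [-10.7  11.3]
1 tip z pct [-44.3 -26.7 -19.8 -12.6]
 y range [42.6 56.3]  x [-10.8  11.1]
```

```bash
python3 plan.py s40 0 18.6 583.3 188.8 80
```

```text
t 19.4 pos [564.1 134.4 179.8] yaw 16.2 -> 18.6 tilt 0.21 F [-0.5 -0.3  0.8] w 85.4
[[15.7,11.2,33.2,0.0,0.001,-0.014,0],[15.5,11.4,33.2,0.0,0.001,-0.014,0],[15.3,11.6,33.2,0.0,0.001,-0.014,0]]
```

Call:
play_rows --pt "16 11 33 0 0.001 -0.014 0" --pt "15 11 33 0 0.001 -0.014 0" --pt "13 9 22 0 0.001 -0.014 0" --pt "0 0 0 0 0 0 0" --pt "0 0 0 0 0 0 0"

```text
clock: 19.9
tcp_pos: [0.5836, 0.1788, 0.091]
orientation: [1.841, 2.538, -0.001]
contact_force: [-1.1, 0.6, 1.0]
grip_width: 0.0857
```

```bash
python3 plan.py s40 0 18.6 583.3 188.8 40
```

```text
t 19.9 pos [583.6 178.8  91. ] yaw 18.1 -> 18.6 tilt 0.38 F [-1.1  0.6  1. ] w 85.7
[[5.0,1.3,25.5,0.002,0.003,-0.005,0],[4.9,1.4,25.5,0.002,0.003,-0.005,0]]
```

Call:
play_rows --pt "5 1.5 24 0.002 0.003 -0.005 0" --pt "5 1.5 15 0.002 0.003 -0.004 0" --pt "2 0 5 0 0 0 0" --pt "0 0 0 0 0 0 0"

```text
clock: 20.3
tcp_pos: [0.5855, 0.1874, 0.0501]
orientation: [1.838, 2.542, 0.004]
contact_force: [-0.6, -0.9, -0.0]
grip_width: 0.0854
```

```bash
python3 plan.py s40 0 18.6 583.3 188.8 15
```

```text
t 20.3 pos [585.5 187.4  50.1] yaw 18.3 -> 18.6 tilt 0.3 F [-0.6 -0.9 -0. ] w 85.4
[[2.1,-1.9,35.1,0.005,0.002,-0.006,0]]
```

Call:
play_rows --pt "2 -1 18 0.003 0.002 -0.004 0" --pt "2 -1 14 0.002 0.001 -0.002 0" --pt "1 0 5 0 0 0 0" --pt "0 0 0 0 0 0 0"

```text
clock: 20.7
tcp_pos: [0.5831, 0.1912, 0.0121]
orientation: [1.834, 2.55, 0.002]
contact_force: [0.2, 0.1, -0.2]
grip_width: 0.0857
```

```bash
python3 plan.py s40 0 18.6 583.3 188.8 -1
```

```text
t 20.7 pos [583.1 191.2  12.1] yaw 18.6 -> 18.6 tilt 0.1 F [ 0.2  0.1 -0.2] w 85.7
[[-2.3,-0.6,13.1,0.002,0.0,-0.001,0]]
```

Call:
play_rows --pt "-1 0 8 0 0 0 0" --pt "-1 0 4 0 0 0 0" --pt "0 0 2 0 0 0 0" --pt "0 0 0 0 0 0 0"

```text
clock: 21.1
tcp_pos: [0.5841, 0.1892, -0.0029]
orientation: [1.834, 2.549, 0.003]
contact_force: [-0.4, -0.2, -0.8]
grip_width: 0.0853
```

```bash
python3 plan.py s40 0 18.6 583.3 188.8 -1
```

```text
t 21.1 pos [584.1 189.2  -2.9] yaw 18.6 -> 18.6 tilt 0.12 F [-0.4 -0.2 -0.8] w 85.3
[[-0.1,-0.9,-1.9,0.002,0.0,-0.001,0]]
```

Call:
play_rows --pt "0 -1 -2 0 0 0 0" --pt "0 0 0 0 0 0 255" --pt "0 0 0 0 0 0 255" --pt "0 0 0 0 0 0 255" --pt "0 0 0 0 0 0 255" --force 45

```text
clock: 21.6
tcp_pos: [0.5836, 0.189, 0.0003]
orientation: [1.833, 2.549, 0.004]
contact_force: [-0.1, 0.3, -1.1]
grip_width: 0.0593
```

Call:
play_rows --pt "0 0 0 0 0 0 255" --pt "0 0 0 0 0 0 255"

```text
clock: 21.8
tcp_pos: [0.5835, 0.1889, 0.0002]
orientation: [1.833, 2.549, 0.004]
contact_force: [0.6, 0.3, -1.2]
grip_width: 0.0594
```

```bash
python3 plan.py s40 0 18.6 583.3 188.8 -1
```

```text
t 21.8 pos [5.835e+02 1.889e+02 2.000e-01] yaw 18.5 -> 18.6 tilt 0.19 F [ 0.6  0.3 -1.2] w 59.4
[[-0.1,-0.2,1.2,0.003,0.0,-0.001,0]]
```

Call:
play_rows --pt "0 0 -12 0 0 0 255" --pt "0 0 -30 0 0 0 255" --pt "0 0 -40 0 0 0 255" --pt "0 0 -40 0 0 0 255" --pt "0 0 -40 0 0 0 255"

```text
clock: 22.3
tcp_pos: [0.5785, 0.187, 0.1633]
orientation: [-1.829, -2.547, 0.013]
contact_force: [1.0, -0.1, -1.4]
grip_width: 0.0588
```

```bash
python3 plan.py s40 255 -10.6 560 150 190 482.5 -370 190
```

```text
t 22.3 pos [578.5 187.  163.3] yaw 18.6 -> -10.6 tilt 0.6 F [ 1.  -0.1 -1.4] w 58.8
[[-14.6,-14.8,-13.2,-0.001,0.0,0.032,255],[-15.0,-14.4,-13.2,-0.001,0.0,0.032,255],[-34.4,-14.9,0.1,-0.001,0.0,0.032,255],[-34.9,-13.8,0.1,-0.001,0.0,0.032,255],[-35.3,-12.7,0.1,-0.001,0.0,0.032,255]]
[[-35.7,-11.6,0.1,-0.001,0.0,0.032,255],[-36.1,-10.4,0.1,-0.001,0.0,0.032,255],[-36.4,-9.3,0.1,-0.001,0.0,0.032,255],[-36.7,-8.1,0.1,-0.001,0.0,0.032,255],[-36.9,-7.0,0.1,-0.001,0.0,0.032,255]]
[[-37.1,-5.8,0.0,-0.001,0.0,0.032,255],[-37.3,-4.6,0.0,-0.001,0.0,0.032,255],[-37.4,-3.4,0.0,-0.001,0.0,0.032,255],[-37.5,-2.2,0.0,-0.001,0.0,0.032,255],[-37.5,-1.0,0.0,-0.001,0.0,0.032,255]]
[[-37.6,0.2,0.0,-0.001,0.0,0.032,255]]
```

Call:
play_rows --pt "-15 -15 -15 0 0 0.03 255" --pt "-20 -15 -12 0 0 0.03 255" --pt "-34 -14 0 0 0 0.03 255" --pt "-35 -14 0 0 0 0.03 255" --pt "-35 -13 0 0 0 0.03 255"

```text
clock: 22.8
tcp_pos: [0.5474, 0.0403, 0.2042]
orientation: [2.007, 2.414, 0.014]
contact_force: [0.4, 0.0, -1.3]
grip_width: 0.0591
```

Call:
play_rows --pt "-36 -12 0 0 0 0.03 255" --pt "-36 -10 0 0 0 0.03 255" --pt "-36 -9 0 0 0 0.03 255" --pt "-37 -8 0 0 0 0.03 255" --pt "-37 -7 0 0 0 0.03 255"

```text
clock: 23.3
tcp_pos: [0.5212, -0.1523, 0.2078]
orientation: [2.183, 2.251, 0.018]
contact_force: [0.7, -0.1, -2.2]
grip_width: 0.0595
```

```bash
python3 plan.py s40 255 -10.6 482.5 -370 190
```

```text
t 23.3 pos [ 521.2 -152.3  207.8] yaw 1.7 -> -10.6 tilt 0.71 F [ 0.7 -0.1 -2.2] w 59.5
[[-36.1,-7.6,2.7,0.002,-0.001,0.036,255],[-36.3,-6.3,2.8,0.002,-0.001,0.036,255],[-36.5,-5.0,2.8,0.002,-0.001,0.036,255],[-36.7,-3.7,2.9,0.002,-0.001,0.036,255],[-36.8,-2.3,2.9,0.002,-0.001,0.036,255]]
[[-36.8,-1.0,2.9,0.002,-0.001,0.036,255]]
```

Call:
play_rows --pt "-36 -8 0 0.002 0 0.036 255" --pt "-36 -6 0 0.002 0 0.036 255" --pt "-36 -5 0 0.002 0 0.036 255" --pt "-37 -4 0 0.002 0 0.036 255" --pt "-37 -2 0 0.002 0 0.036 255"

```text
clock: 23.8
tcp_pos: [0.4856, -0.3393, 0.2114]
orientation: [-2.386, -2.043, -0.009]
contact_force: [0.4, -0.0, -1.8]
grip_width: 0.059
```

Call:
play_rows --pt "-10 0 0 0 0 0.03 255" --pt "0 0 0 0 0 0 255" --pt "0 0 0 0 0 0 255"

```text
clock: 24.1
tcp_pos: [0.4814, -0.3547, 0.2126]
orientation: [2.425, 1.995, 0.007]
contact_force: [0.5, 0.9, -2.1]
grip_width: 0.059
```

```bash
python3 plan.py s40 255 -10.6 482.5 -309 120
python3 - <<'E'
from h import *
f=grab_frame("wrist"); cv2.imwrite("pics/w5.png",f["color"]); np.savez("pics/w5.npz",**f)
P=cloud(f); X,Y,Z=P[...,0],P[...,1],P[...,2]
k=(X>.42)&(X<.56)&(Y>-.38)&(Y<-.24)&(Z>.0265)&(Z<.04); k=biggest(k); print("grey",k.sum(),rect(P[k]),np.percentile(Z[k],[5,50,95]).round(4)); print(rect(P[k&(Z>.0325)]))
f=grab_frame("scene"); cv2.imwrite("pics/s5.png",cv2.resize(f["color"][60:360,240:600],None,fx=2,fy=2))
E
```

```text
t 24.1 pos [ 481.4 -354.7  212.6] yaw -11.1 -> -10.6 tilt 0.28 F [ 0.5  0.9 -2.1] w 59.0
[[14.9,-2.7,30.9,0.001,-0.001,-0.003,255],[15.0,-2.6,30.9,0.001,-0.001,-0.003,255],[15.0,-2.5,30.9,0.001,-0.001,-0.003,255]]
grey 5590 (array([ 483.3, -305.2]), array([81.2, 59.8]), 79.8) [0.0278 0.0342 0.036 ]
(array([ 483.3, -304.1]), array([66.4, 46.7]), 81.1)
```

View pics/w5.png

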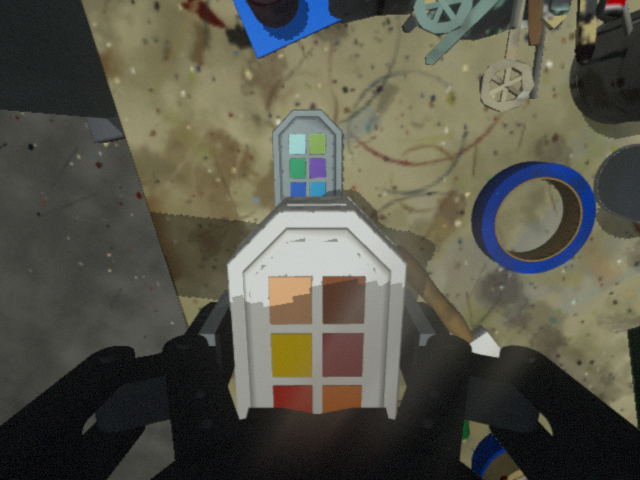

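View pics/s5.png

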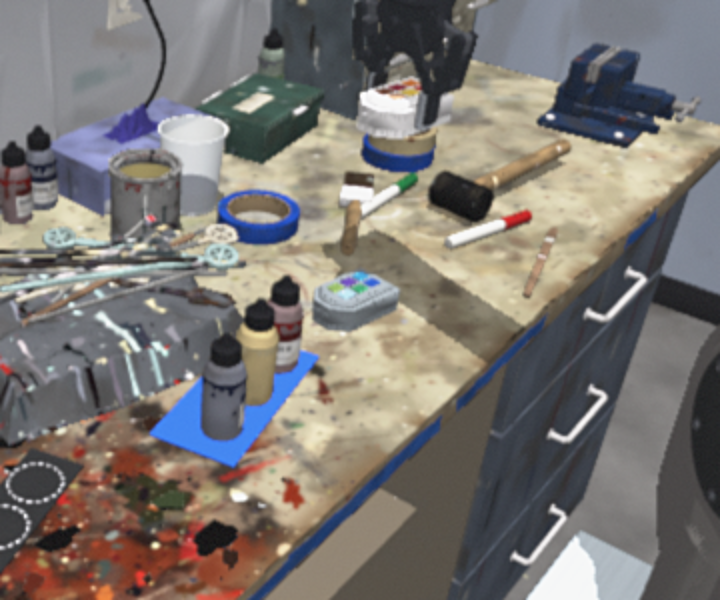

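Run:
```python
from h import *
from scipy.spatial.transform import Rotation as R
f=dict(np.load("pics/w5.npz")); o=r.get_obs(); M=R.from_rotvec(o["orientation"]).as_matrix(); q=(cloud(f)-o["tcp_pos"])@M*1000
k=(abs(q[...,0])<70)&(abs(q[...,1])<29)&(q[...,2]>-45)&(q[...,2]<-25)
for a,b in((-30,-26),(-45,-31),(-37,-32)):
    e=q[k&(q[...,2]>a)&(q[...,2]<b)]; print(a,b,len(e),np.percentile(e[:,0],[0,1,50,99,100]).round(1),np.percentile(e[:,2],50).round(1))
print(o["tcp_pos"])
e=q[k&(q[...,2]>-31)]; 
for lo in range(-10,50,6):
    s=e[(e[:,0]>lo)&(e[:,0]<lo+6)]
    if len(s): print(lo,s[:,1].min().round(1),s[:,1].max().round(1))
```

```text
-30 -26 8220 [-34.4 -31.   26.5  45.3  45.7] -28.4
-45 -31 22217 [-26.6 -23.7   8.5  37.7  39.7] -34.6
-37 -32 21463 [-26.6 -23.6   8.   37.2  39. ] -34.6
[ 0.48183626 -0.35388153  0.21257129]
-10 -29.0 29.0
-4 -29.0 29.0
2 -29.0 29.0
8 -29.0 28.9
14 -29.0 29.0
20 -29.0 29.0
26 -28.9 28.9
32 -25.1 25.3
38 -19.3 19.3
44 -13.4 13.0
```

Call:
play_rows --pt "15 -3 31 0 0 -0.003 255" --pt "15 -2 31 0 0 -0.003 255" --pt "10 -2 31 0 0 -0.003 255" --pt "0 0 20 0 0 0 255" --pt "0 0 5 0 0 0 255"

```text
clock: 24.7
tcp_pos: [0.4883, -0.3041, 0.0947]
orientation: [2.396, 2.022, 0.016]
contact_force: [0.1, -0.5, -0.5]
grip_width: 0.0592
```

```bash
python3 plan.py s40 255 -10.5 482.4 -310 55
```

```text
t 24.7 pos [ 488.3 -304.1   94.7] yaw -9.7 -> -10.5 tilt 0.68 F [ 0.1 -0.5 -0.5] w 59.2
[[-3.5,-2.6,19.8,0.006,-0.002,0.007,255],[-3.5,-2.5,19.8,0.006,-0.002,0.007,255]]
```

Call:
play_rows --pt "-3 -2 15 0.006 -0.002 0.007 255" --pt "-2 -2 8 0.005 -0.002 0.005 255" --pt "0 0 0 0 0 0 255" --pt "0 0 0 0 0 0 255"

```text
clock: 25.1
tcp_pos: [0.4852, -0.3073, 0.0716]
orientation: [2.41, 2.013, 0.001]
contact_force: [0.2, 0.2, -0.7]
grip_width: 0.0594
```

```bash
python3 plan.py s40 255 -10.5 482.4 -310 50
```

```text
t 25.1 pos [ 485.2 -307.3   71.6] yaw -10.3 -> -10.5 tilt 0.09 F [ 0.2  0.2 -0.7] w 59.4
[[-3.1,-2.3,21.6,0.001,0.001,0.004,255]]
```

Call:
play_rows --pt "-3 -2.5 8 0.001 0.001 0.004 255" --pt "-2 -2 8 0 0 0 255" --pt "0 0 0 0 0 0 255" --pt "0 0 0 0 0 0 255"

```text
clock: 25.5
tcp_pos: [0.4802, -0.3133, 0.0558]
orientation: [2.415, 2.005, 0.002]
contact_force: [1.1, 0.0, -1.4]
grip_width: 0.0593
```

```bash
python3 plan.py s40 255 -10.5 482.4 -310 45
```

```text
t 25.5 pos [ 480.2 -313.3   55.8] yaw -10.6 -> -10.5 tilt 0.18 F [ 1.1  0.  -1.4] w 59.3
[[3.7,1.5,10.8,0.003,0.001,-0.002,255]]
```

Call:
play_rows --pt "3 1.5 5 0.002 0.001 -0.002 255" --pt "0.5 0 3 0 0 0 255" --pt "0 0 1 0 0 0 255" --pt "0 0 0 0 0 0 255"

```text
clock: 25.9
tcp_pos: [0.4829, -0.3097, 0.0463]
orientation: [2.414, 2.009, 0.002]
contact_force: [0.9, -0.2, -1.2]
grip_width: 0.0589
```

```bash
python3 plan.py s40 255 -10.5 482.4 -310 39
```

```text
t 25.9 pos [ 482.9 -309.7   46.3] yaw -10.5 -> -10.5 tilt 0.09 F [ 0.9 -0.2 -1.2] w 58.9
[[-0.3,-0.5,7.3,0.002,0.0,0.001,255]]
```

Call:
play_rows --pt "0 -0.5 4 0 0 0 255" --pt "0 0 4 0 0 0 255" --pt "0 0 0 0 0 0 255" --pt "0 0 0 0 0 0 255"

```text
clock: 26.3
tcp_pos: [0.4825, -0.3096, 0.0376]
orientation: [2.414, 2.009, 0.002]
contact_force: [0.8, 0.6, -1.5]
grip_width: 0.0595
```

```bash
python3 plan.py s40 255 -10.5 482.4 -310 32
```

```text
t 26.3 pos [ 482.5 -309.6   37.6] yaw -10.4 -> -10.5 tilt 0.09 F [ 0.8  0.6 -1.5] w 59.5
[[-0.4,0.0,5.6,0.002,0.0,0.001,255]]
```

Call:
play_rows --pt "-0.5 0 3 0 0 0 255" --pt "0 0 3 0 0 0 255" --pt "0 0 0 0 0 0 255" --pt "0 0 0 0 0 0 255"

```text
clock: 26.7
tcp_pos: [0.4825, -0.3103, 0.0312]
orientation: [2.414, 2.009, 0.002]
contact_force: [-0.3, 0.3, -1.6]
grip_width: 0.0589
```

Call:
play_rows --pt "0 0 2 0 0 0 255" --pt "0 0 1 0 0 0 255" --pt "0 0 0 0 0 0 255"

```text
clock: 27.0
tcp_pos: [0.4826, -0.3104, 0.0282]
orientation: [2.414, 2.008, 0.002]
contact_force: [-1.1, 0.2, 0.9]
grip_width: 0.0591
```

```bash
python3 plan.py s40 255 -10.5 482.4 -310 28
```

```text
t 27.0 pos [ 482.6 -310.4   28.2] yaw -10.5 -> -10.5 tilt 0.12 F [-1.1  0.2  0.9] w 59.1
[[0.4,-0.3,0.2,0.002,0.0,0.001,255]]
```

Seated at 28.2 with almost no side force; release and rise.

Call:
play_rows --pt "0 0 0 0 0 0 0" --pt "0 0 0 0 0 0 0" --pt "0 0 0 0 0 0 0" --pt "0 0 0 0 0 0 0"

```text
clock: 27.4
tcp_pos: [0.4833, -0.3106, 0.0287]
orientation: [2.412, 2.008, 0.003]
contact_force: [0.2, -0.5, 0.5]
grip_width: 0.0855
```

Call:
play_rows --pt "0 0 -10 0 0 0 0" --pt "0 0 -25 0 0 0 0" --pt "0 0 -40 0 0 0 0" --pt "0 0 -40 0 0 0 0" --pt "0 0 -30 0 0 0 0"

```text
clock: 27.9
tcp_pos: [0.4801, -0.3086, 0.1764]
orientation: [-2.409, -2.007, 0.001]
contact_force: [-0.1, -0.4, -0.4]
grip_width: 0.0855
```

```bash
python3 plan.py s40 0 11.1 482 -310 185 460 -53 185
python3 - <<'E'
from h import *
f=grab_frame("scene"); cv2.imwrite("pics/s6.png",cv2.resize(f["color"][100:400,240:600],None,fx=2,fy=2))
P=cloud(f);X,Y,Z=P[...,0],P[...,1],P[...,2]
k=(X>.42)&(X<.56)&(Y>-.38)&(Y<-.24)&(Z>.054)&(Z<.07); k=biggest(k); print(k.sum(),rect(P[k]),np.percentile(Z[k],[5,50,95]).round(4))
E
```

```text
t 27.9 pos [ 480.1 -308.6  176.4] yaw -10.4 -> 11.1 tilt 0.35 F [-0.1 -0.4 -0.4] w 85.5
[[-1.0,2.0,-8.6,-0.001,-0.001,-0.047,0],[36.0,-8.0,0.1,-0.001,-0.001,-0.047,0],[36.3,-6.3,0.1,-0.001,-0.001,-0.047,0],[36.6,-4.6,0.1,-0.001,-0.001,-0.047,0],[36.7,-2.9,0.1,-0.001,-0.001,-0.047,0]]
[[36.8,-1.2,0.1,-0.001,-0.001,-0.047,0],[36.8,0.5,0.0,-0.001,-0.001,-0.047,0],[36.8,2.3,0.0,-0.001,-0.001,-0.047,0]]
602 (array([ 481.4, -309.5]), array([94.7, 63.9]), 81.6) [0.0553 0.0621 0.0646]
```

View pics/s6.png

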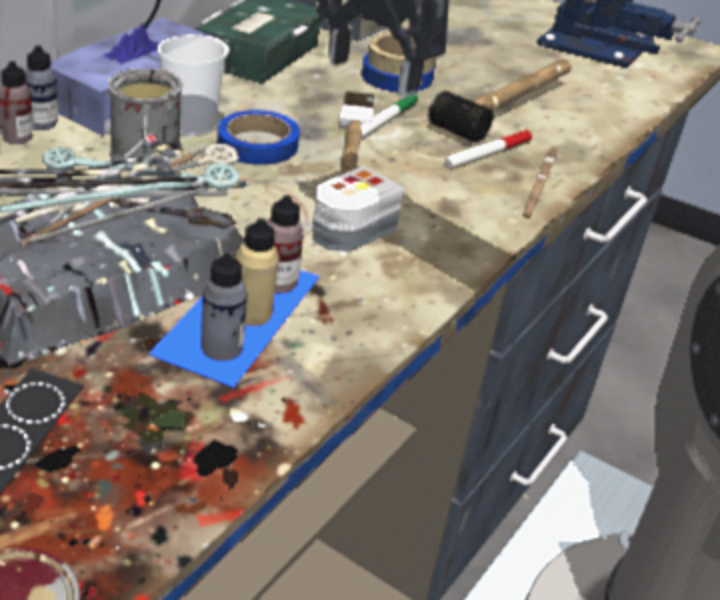

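Call:
play_rows --pt "36 -8 0 0 0 -0.047 0" --pt "36 -7 0 0 0 -0.047 0" --pt "37 -5 0 0 0 -0.047 0" --pt "37 -3 0 0 0 -0.047 0" --pt "37 -1 0 0 0 -0.047 0"

```text
clock: 28.45
tcp_pos: [0.4765, -0.1268, 0.1872]
orientation: [2.155, 2.266, 0.004]
contact_force: [1.4, -0.6, -0.4]
grip_width: 0.0854
```

```bash
python3 plan.py s40 0 11.1 460 -53 150
```

```text
t 28.45 pos [ 476.5 -126.8  187.2] yaw 2.9 -> 11.1 tilt 0.84 F [ 1.4 -0.6 -0.4] w 85.4
[[24.9,-4.4,12.1,0.004,0.003,-0.048,0],[25.1,-3.2,12.2,0.004,0.003,-0.048,0],[25.2,-1.9,12.3,0.004,0.003,-0.048,0]]
```

Call:
play_rows --pt "25 -5 10 0.004 0.003 -0.045 0" --pt "25 -4 10 0.004 0.003 -0.045 0" --pt "8 -4 10 0 0.003 -0.04 0" --pt "0 0 0 0 0 0 0" --pt "0 0 0 0 0 0 0"

```text
clock: 28.95
tcp_pos: [0.4589, -0.0634, 0.1588]
orientation: [1.99, 2.422, 0.007]
contact_force: [0.5, -1.0, -0.6]
grip_width: 0.0856
```

```bash
python3 plan.py s40 0 11.1 460 -53 100
```

```text
t 28.95 pos [458.9 -63.4 158.8] yaw 11.2 -> 11.1 tilt 0.46 F [ 0.5 -1.  -0.6] w 85.6
[[5.1,1.3,29.4,0.004,0.001,0.001,0],[5.1,1.5,29.4,0.004,0.001,0.001,0]]
```

Call:
play_rows --pt "8 1 15 0.004 0.001 0 0" --pt "4 1 25 0.002 0 0 0" --pt "0 0 5 0 0 0 0" --pt "0 0 0 0 0 0 0"

```text
clock: 29.35
tcp_pos: [0.462, -0.057, 0.1149]
orientation: [2.003, 2.41, 0.002]
contact_force: [0.4, -0.1, -0.1]
grip_width: 0.0852
```

```bash
python3 plan.py s40 0 11.1 460 -53 54
```

```text
t 29.35 pos [462.  -57.  114.9] yaw 10.5 -> 11.1 tilt 0.42 F [ 0.4 -0.1 -0.1] w 85.2
[[2.3,-0.8,30.4,0.003,0.003,-0.005,0],[2.2,-0.7,30.4,0.003,0.003,-0.005,0]]
```

Call:
play_rows --pt "3 -1 20 0.003 0.003 -0.005 0" --pt "3 -1 22 0.003 0.003 -0.005 0" --pt "1 0 9 0 0 0 0" --pt "1 0 3 0 0 0 0" --pt "0 0 0 0 0 0 0"

```text
clock: 29.85
tcp_pos: [0.4633, -0.054, 0.064]
orientation: [2.002, 2.413, 0.004]
contact_force: [-0.4, 0.6, 0.3]
grip_width: 0.0854
```

```bash
python3 plan.py s40 0 11.1 460 -53 54
```

```text
t 29.85 pos [463.3 -54.   64. ] yaw 10.7 -> 11.1 tilt 0.39 F [-0.4  0.6  0.3] w 85.4
[[1.6,-3.1,9.9,0.006,0.003,-0.008,0]]
```

Call:
play_rows --pt "1 -2 7 0.004 0.002 -0.006 0" --pt "0 -1 4 0 0 0 0" --pt "0 0 0 0 0 0 0" --pt "0 0 0 0 0 0 0"

```text
clock: 30.25
tcp_pos: [0.4616, -0.0542, 0.0542]
orientation: [1.995, 2.42, 0.003]
contact_force: [0.3, -0.3, -0.3]
grip_width: 0.0857
```

```bash
python3 plan.py s40 0 11.1 460 -53 54
```

```text
t 30.25 pos [461.6 -54.2  54.2] yaw 11.0 -> 11.1 tilt 0.33 F [ 0.3 -0.3 -0.3] w 85.7
[[1.5,-1.4,0.2,0.005,0.003,-0.002,0]]
```

Call:
play_rows --pt "1 -1 0 0.005 0.003 0 0" --pt "0 0 0 0 0 0 255" --pt "0 0 0 0 0 0 255" --pt "0 0 0 0 0 0 255" --pt "0 0 0 0 0 0 255" --force 30

```text
clock: 30.75
tcp_pos: [0.4607, -0.0534, 0.0549]
orientation: [1.999, 2.424, 0.0]
contact_force: [0.1, -0.7, 1.5]
grip_width: 0.0393
```

Call:
play_rows --pt "0 0 0 0 0 0 255" --pt "0 0 0 0 0 0 255"

```text
clock: 30.95
tcp_pos: [0.4607, -0.0534, 0.0549]
orientation: [1.999, 2.423, 0.0]
contact_force: [-0.2, 0.2, 0.2]
grip_width: 0.0391
```

Call:
play_rows --pt "0 0 -15 0 0 0 255" --pt "0 0 -25 0 0 0 255" --pt "0 0 -15 0 0 0 255" --pt "0 0 0 0 0 0 255"

```text
clock: 31.35
tcp_pos: [0.4596, -0.0531, 0.1103]
orientation: [-1.996, -2.422, 0.001]
contact_force: [0.1, 0.7, -1.3]
grip_width: 0.039
```

```bash
python3 plan.py s40 255 15.4 500 233 105
```

```text
t 31.35 pos [459.6 -53.1 110.3] yaw 11.0 -> 15.4 tilt 0.16 F [ 0.1  0.7 -1.3] w 39.0
[[34.1,11.8,0.7,0.0,0.0,-0.01,255],[34.0,12.1,0.7,0.0,0.0,-0.01,255],[33.9,12.4,0.7,0.0,0.0,-0.01,255],[33.8,12.8,0.7,0.0,0.0,-0.01,255],[33.7,13.1,0.7,0.0,0.0,-0.01,255]]
[[33.5,13.4,0.7,0.0,0.0,-0.01,255],[33.4,13.7,0.7,0.0,0.0,-0.01,255],[33.3,14.1,0.7,0.0,0.0,-0.01,255]]
```

Call:
play_rows --pt "34 12 0 0 0 -0.01 255" --pt "34 12 0 0 0 -0.01 255" --pt "34 13 0 0 0 -0.01 255" --pt "34 13 0 0 0 -0.01 255" --pt "34 13 0 0 0 -0.01 255"

```text
clock: 31.85
tcp_pos: [0.4854, 0.1239, 0.1058]
orientation: [-1.951, -2.459, 0.01]
contact_force: [1.3, -0.2, -1.0]
grip_width: 0.0395
```

Call:
play_rows --pt "34 13 0 0 0 -0.01 255" --pt "30 13 0 0 0 -0.01 255" --pt "13 5 0 0 0 -0.01 255" --pt "0 0 0 0 0 0 255" --pt "0 0 0 0 0 0 255"

```text
clock: 32.35
tcp_pos: [0.4949, 0.2135, 0.1005]
orientation: [-1.9, -2.492, 0.014]
contact_force: [-1.4, -0.3, -0.2]
grip_width: 0.0391
```

```bash
python3 plan.py s40 255 15.4 500 233 75
```

```text
t 32.35 pos [494.9 213.5 100.5] yaw 15.4 -> 15.4 tilt 0.65 F [-1.4 -0.3 -0.2] w 39.1
[[17.4,10.3,25.4,-0.011,-0.001,-0.001,255]]
```

Call:
play_rows --pt "14 6 4 -0.005 0 0 255" --pt "8 4 5 -0.004 0 0 255" --pt "2 1 5 0 0 0 255" --pt "0 0 3 0 0 0 255" --pt "0 0 0 0 0 0 255"

```text
clock: 32.85
tcp_pos: [0.4994, 0.2309, 0.0805]
orientation: [1.916, 2.489, -0.013]
contact_force: [-0.5, 0.6, -0.6]
grip_width: 0.039
```

```bash
python3 plan.py s40 255 15.4 500 233 65
```

```text
t 32.85 pos [499.4 230.9  80.5] yaw 14.8 -> 15.4 tilt 0.49 F [-0.5  0.6 -0.6] w 39.0
[[2.0,1.2,15.4,-0.006,0.006,-0.01,255]]
```

Call:
play_rows --pt "3 1 8 -0.006 0.006 -0.01 255" --pt "2 0 8 0 0 0 255" --pt "1 0 4 0 0 0 255" --pt "0 0 2 0 0 0 255" --pt "0 0 0 0 0 0 255"

```text
clock: 33.35
tcp_pos: [0.4987, 0.2355, 0.0561]
orientation: [-1.905, -2.498, 0.001]
contact_force: [-0.6, 0.1, -0.6]
grip_width: 0.0391
```

```bash
python3 plan.py s40 255 15.4 500 233 55.2
```

```text
t 33.35 pos [498.7 235.5  56.1] yaw 15.3 -> 15.4 tilt 0.05 F [-0.6  0.1 -0.6] w 39.1
[[-2.7,0.6,0.9,-0.001,0.0,-0.001,255]]
```

Within 3 mm; lower the last millimetre and release.

Call:
play_rows --pt "-2 0 0 0 0 0 255" --pt "0 0 1.5 0 0 0 255" --pt "0 0 0 0 0 0 255"

```text
clock: 33.65
tcp_pos: [0.4996, 0.2336, 0.0551]
orientation: [-1.905, -2.498, 0.0]
contact_force: [0.1, -0.7, -0.5]
grip_width: 0.0394
```

Call:
play_rows --pt "0 0 0 0 0 0 0" --pt "0 0 0 0 0 0 0" --pt "0 0 0 0 0 0 0" --pt "0 0 0 0 0 0 0"

```text
clock: 34.05
tcp_pos: [0.5002, 0.234, 0.0556]
orientation: [1.905, 2.497, 0.002]
contact_force: [0.6, 0.2, -0.6]
grip_width: 0.0851
```

Call:
play_rows --pt "0 0 -37 0 0 0 0" --pt "0 0 -40 0 0 0 0" --pt "0 0 -5 0 0 0 0"

```text
clock: 34.35
tcp_pos: [0.4989, 0.2336, 0.1384]
orientation: [-1.903, -2.497, 0.004]
contact_force: [0.4, 0.3, -0.7]
grip_width: 0.0854
```

```bash
python3 plan.py s40 0 11.1 469 -112 132
```

```text
t 34.35 pos [498.9 233.6 138.4] yaw 15.4 -> 11.1 tilt 0.18 F [ 0.4  0.3 -0.7] w 85.4
[[-36.1,-13.4,0.7,0.0,0.0,0.008,0],[-36.3,-13.1,0.7,0.0,0.0,0.008,0],[-36.4,-12.8,0.7,0.0,0.0,0.008,0],[-36.5,-12.5,0.7,0.0,0.0,0.008,0],[-36.6,-12.2,0.7,0.0,0.0,0.008,0]]
[[-36.7,-11.9,0.7,0.0,0.0,0.008,0],[-36.8,-11.6,0.7,0.0,0.0,0.008,0],[-36.9,-11.3,0.7,0.0,0.0,0.008,0],[-37.0,-11.0,0.7,0.0,0.0,0.008,0]]
```

Call:
play_rows --pt "-36 -13 0 0 0 0.008 0" --pt "-36 -13 0 0 0 0.008 0" --pt "-36 -13 0 0 0 0.008 0" --pt "-37 -12 0 0 0 0.008 0" --pt "-37 -12 0 0 0 0.008 0"

```text
clock: 34.85
tcp_pos: [0.4842, 0.0436, 0.1394]
orientation: [-1.94, -2.469, -0.01]
contact_force: [0.8, -0.3, 1.0]
grip_width: 0.0854
```

Call:
play_rows --pt "-36 -12 0 0 0 0.008 0" --pt "-36 -12 0 0 0 0.008 0" --pt "-30 -10 0 0 0 0.008 0" --pt "-10 -3 0 0 0 0.008 0" --pt "0 0 0 0 0 0 0"

```text
clock: 35.35
tcp_pos: [0.4705, -0.0848, 0.1369]
orientation: [-1.993, -2.427, -0.005]
contact_force: [-0.3, -0.3, -0.8]
grip_width: 0.086
```

```bash
python3 plan.py s40 0 11.1 469 -112 90
```

```text
t 35.35 pos [470.5 -84.8 136.9] yaw 11.2 -> 11.1 tilt 0.21 F [-0.3 -0.3 -0.8] w 86.0
[[-13.3,-3.4,23.4,0.001,-0.002,0.001,0],[-13.2,-3.4,23.4,0.001,-0.002,0.001,0]]
```

Call:
play_rows --pt "-14 -4 0 0 -0.002 0 0" --pt "-8 -3 10 0 -0.001 0 0" --pt "0 0 15 0 0 0 0" --pt "0 0 5 0 0 0 0" --pt "0 0 0 0 0 0 0"

```text
clock: 35.85
tcp_pos: [0.4688, -0.105, 0.1045]
orientation: [1.984, 2.436, 0.005]
contact_force: [0.3, -0.8, -0.0]
grip_width: 0.0852
```

```bash
python3 plan.py s40 0 11.1 469 -112 54
```

```text
t 35.85 pos [ 468.8 -105.   104.5] yaw 11.7 -> 11.1 tilt 0.17 F [ 0.3 -0.8 -0. ] w 85.2
[[-3.5,-0.7,25.3,0.001,-0.001,0.005,0],[-3.5,-0.6,25.3,0.001,-0.001,0.005,0]]
```

Call:
play_rows --pt "-3 -1 20 0.001 0 0.005 0" --pt "-3 -1 18 0 0 0.005 0" --pt "0 0 8 0 0 0 0" --pt "0 0 3 0 0 0 0" --pt "0 0 0 0 0 0 0"

```text
clock: 36.35
tcp_pos: [0.4703, -0.1086, 0.0554]
orientation: [1.989, 2.43, 0.007]
contact_force: [-0.4, 0.0, 0.3]
grip_width: 0.0854
```

```bash
python3 plan.py s40 0 11.1 469 -112 54
```

```text
t 36.35 pos [ 470.3 -108.6   55.4] yaw 11.4 -> 11.1 tilt 0.28 F [-0.4  0.   0.3] w 85.4
[[-3.1,-2.0,1.4,0.004,-0.002,0.005,0]]
```

Call:
play_rows --pt "-3 -1 0 0.003 0 0.004 0" --pt "0 0 0 0 0 0 255" --pt "0 0 0 0 0 0 255" --pt "0 0 0 0 0 0 255" --pt "0 0 0 0 0 0 255"

```text
clock: 36.85
tcp_pos: [0.4715, -0.1121, 0.0578]
orientation: [1.993, 2.425, 0.006]
contact_force: [-0.5, -0.2, 0.3]
grip_width: 0.0388
```

Call:
play_rows --pt "0 0 0 0 0 0 255" --pt "0 0 0 0 0 0 255"

```text
clock: 37.05
tcp_pos: [0.4715, -0.1121, 0.0579]
orientation: [1.993, 2.424, 0.006]
contact_force: [-0.5, 0.5, -1.7]
grip_width: 0.0387
```

Call:
play_rows --pt "0 0 -15 0 0 0 255" --pt "0 0 -25 0 0 0 255" --pt "0 0 -15 0 0 0 255" --pt "0 0 0 0 0 0 255"

```text
clock: 37.45
tcp_pos: [0.4702, -0.1116, 0.1134]
orientation: [-1.994, -2.427, -0.004]
contact_force: [0.5, -0.5, -1.7]
grip_width: 0.0391
```

```bash
python3 plan.py s40 255 15.4 517.5 174.5 108
```

```text
t 37.45 pos [ 470.2 -111.6  113.4] yaw 11.2 -> 15.4 tilt 0.16 F [ 0.5 -0.5 -1.7] w 39.1
[[33.9,12.7,0.8,0.0,0.0,-0.009,255],[33.8,13.1,0.8,0.0,0.0,-0.009,255],[33.7,13.4,0.7,0.0,0.0,-0.009,255],[33.6,13.7,0.7,0.0,0.0,-0.009,255],[33.4,14.0,0.7,0.0,0.0,-0.009,255]]
[[33.3,14.3,0.7,0.0,0.0,-0.009,255],[33.2,14.6,0.7,0.0,0.0,-0.009,255],[33.0,14.9,0.7,0.0,0.0,-0.009,255]]
```

Call:
play_rows --pt "34 13 0 0 0 -0.01 255" --pt "34 13 0 0 0 -0.01 255" --pt "34 13 0 0 0 -0.01 255" --pt "34 14 0 0 0 -0.01 255" --pt "34 14 0 0 0 -0.01 255"

```text
clock: 37.95
tcp_pos: [0.4991, 0.0665, 0.1095]
orientation: [-1.948, -2.464, 0.003]
contact_force: [0.8, -0.0, -0.4]
grip_width: 0.0389
```

Call:
play_rows --pt "34 14 0 0 0 -0.01 255" --pt "30 13 0 0 0 -0.01 255" --pt "13 5 0 0 0 -0.01 255" --pt "0 0 0 0 0 0 255" --pt "0 0 0 0 0 0 255"

```text
clock: 38.45
tcp_pos: [0.5097, 0.1567, 0.105]
orientation: [-1.897, -2.498, 0.006]
contact_force: [0.6, -0.4, -0.3]
grip_width: 0.0389
```

```bash
python3 plan.py s40 255 15.4 517.5 174.5 80
```

```text
t 38.45 pos [509.7 156.7 105. ] yaw 15.6 -> 15.4 tilt 0.35 F [ 0.6 -0.4 -0.3] w 38.9
[[15.0,12.4,25.0,-0.006,-0.002,0.003,255]]
```

Call:
play_rows --pt "12 8 4 -0.004 0 0 255" --pt "7 5 5 -0.002 0 0 255" --pt "2 1 5 0 0 0 255" --pt "0 0 3 0 0 0 255" --pt "0 0 0 0 0 0 255"

```text
clock: 38.95
tcp_pos: [0.5183, 0.1766, 0.0852]
orientation: [-1.909, -2.495, 0.004]
contact_force: [-0.5, 0.5, -0.9]
grip_width: 0.0385
```

```bash
python3 plan.py s40 255 15.4 517.5 174.5 70
```

```text
t 38.95 pos [518.3 176.6  85.2] yaw 15.1 -> 15.4 tilt 0.14 F [-0.5  0.5 -0.9] w 38.5
[[-1.8,-1.3,15.2,-0.002,0.001,-0.005,255]]
```

Call:
play_rows --pt "-1 -1 10 -0.002 0 -0.005 255" --pt "0 0 10 0 0 0 255" --pt "0 0 4 0 0 0 255" --pt "0 0 1 0 0 0 255" --pt "0 0 0 0 0 0 255"

```text
clock: 39.45
tcp_pos: [0.5174, 0.1737, 0.0578]
orientation: [1.904, 2.497, -0.003]
contact_force: [-1.2, -0.7, 4.9]
grip_width: 0.0386
```

```bash
python3 plan.py s40 255 15.4 517.5 174.5 58.2
```

```text
t 39.45 pos [517.4 173.7  57.8] yaw 15.4 -> 15.4 tilt 0.14 F [-1.2 -0.7  4.9] w 38.6
[[0.7,0.3,-0.4,-0.001,0.002,-0.001,255]]
```

Down and in place; release, rise, go for the red one.

Call:
play_rows --pt "0 0 0 0 0 0 0" --pt "0 0 0 0 0 0 0" --pt "0 0 0 0 0 0 0" --pt "0 0 0 0 0 0 0"

```text
clock: 39.85
tcp_pos: [0.5181, 0.1742, 0.0586]
orientation: [1.903, 2.497, -0.0]
contact_force: [0.6, 0.2, -0.1]
grip_width: 0.085
```

Call:
play_rows --pt "0 0 -37 0 0 0 0" --pt "0 0 -40 0 0 0 0" --pt "0 0 -5 0 0 0 0"

```text
clock: 40.15
tcp_pos: [0.5168, 0.1743, 0.1416]
orientation: [-1.903, -2.499, 0.005]
contact_force: [-0.2, 0.3, 0.5]
grip_width: 0.0853
```

```bash
python3 plan.py s40 0 11.1 481 -172 132
```

```text
t 40.15 pos [516.8 174.3 141.6] yaw 15.4 -> 11.1 tilt 0.18 F [-0.2  0.3  0.5] w 85.3
[[-36.0,-14.1,1.2,0.0,0.0,0.008,0],[-36.2,-13.8,1.2,0.0,0.0,0.008,0],[-36.3,-13.5,1.1,0.0,0.0,0.008,0],[-36.4,-13.2,1.1,0.0,0.0,0.008,0],[-36.5,-12.8,1.1,0.0,0.0,0.008,0]]
[[-36.6,-12.5,1.1,0.0,0.0,0.008,0],[-36.7,-12.2,1.1,0.0,0.0,0.008,0],[-36.8,-11.9,1.1,0.0,0.0,0.008,0],[-36.9,-11.6,1.1,0.0,0.0,0.008,0]]
```

Call:
play_rows --pt "-36 -14 0 0 0 0.008 0" --pt "-36 -14 0 0 0 0.008 0" --pt "-36 -13 0 0 0 0.008 0" --pt "-37 -13 0 0 0 0.008 0" --pt "-37 -13 0 0 0 0.008 0"

```text
clock: 40.65
tcp_pos: [0.499, -0.0167, 0.1435]
orientation: [1.938, 2.47, 0.009]
contact_force: [-0.4, 0.1, -0.1]
grip_width: 0.0854
```

Call:
play_rows --pt "-37 -13 0 0 0 0.008 0" --pt "-37 -12 0 0 0 0.008 0" --pt "-34 -11 0 0 0 0.008 0" --pt "-20 -6 0 0 0 0.008 0" --pt "0 0 0 0 0 0 0"

```text
clock: 41.15
tcp_pos: [0.4835, -0.1635, 0.1413]
orientation: [1.991, 2.427, 0.003]
contact_force: [-0.4, -0.6, -0.6]
grip_width: 0.0851
```

```bash
python3 plan.py s40 0 11.1 481 -172 90
```

```text
t 41.15 pos [ 483.5 -163.5  141.3] yaw 11.3 -> 11.1 tilt 0.17 F [-0.4 -0.6 -0.6] w 85.1
[[-3.9,-2.1,25.7,0.001,0.0,0.002,0],[-3.9,-2.1,25.7,0.001,0.0,0.002,0]]
```

Call:
play_rows --pt "-2 -1 10 0 0 0 0" --pt "-1 -1 20 0 0 0 0" --pt "0 0 10 0 0 0 0" --pt "0 0 0 0 0 0 0"

```text
clock: 41.55
tcp_pos: [0.4823, -0.1633, 0.0984]
orientation: [1.987, 2.432, 0.006]
contact_force: [-0.3, -0.4, -0.3]
grip_width: 0.0854
```

```bash
python3 plan.py s40 0 11.1 481 -172 54
```

```text
t 41.55 pos [ 482.3 -163.3   98.4] yaw 11.5 -> 11.1 tilt 0.21 F [-0.3 -0.4 -0.3] w 85.4
[[-4.1,-1.6,22.2,0.002,-0.001,0.004,0],[-4.1,-1.5,22.2,0.002,-0.001,0.004,0]]
```

Call:
play_rows --pt "-5 -1 18 0.002 0 0.004 0" --pt "-4 -1 16 0 0 0.003 0" --pt "-1 0 7 0 0 0 0" --pt "0 0 2 0 0 0 0" --pt "0 0 0 0 0 0 0"

```text
clock: 42.05
tcp_pos: [0.4849, -0.1689, 0.0554]
orientation: [1.986, 2.433, 0.007]
contact_force: [0.4, 0.6, -1.0]
grip_width: 0.0857
```

```bash
python3 plan.py s40 0 11.1 481 -172 54
```

```text
t 42.05 pos [ 484.9 -168.9   55.4] yaw 11.6 -> 11.1 tilt 0.26 F [ 0.4  0.6 -1. ] w 85.7
[[-2.3,-4.4,1.3,0.004,-0.002,0.008,0]]
```

Call:
play_rows --pt "-2 -3 0 0.003 0 0.006 0" --pt "0 0 0 0 0 0 255" --pt "0 0 0 0 0 0 255" --pt "0 0 0 0 0 0 255" --pt "0 0 0 0 0 0 255"

```text
clock: 42.55
tcp_pos: [0.4837, -0.1715, 0.0579]
orientation: [1.992, 2.426, 0.005]
contact_force: [-0.9, 0.5, 0.2]
grip_width: 0.0386
```

Call:
play_rows --pt "0 0 0 0 0 0 255" --pt "0 0 0 0 0 0 255"

```text
clock: 42.75
tcp_pos: [0.4836, -0.1715, 0.0579]
orientation: [1.992, 2.426, 0.005]
contact_force: [0.1, 0.1, -0.6]
grip_width: 0.0385
```

Call:
play_rows --pt "0 0 -15 0 0 0 255" --pt "0 0 -25 0 0 0 255" --pt "0 0 -15 0 0 0 255" --pt "0 0 0 0 0 0 255"

```text
clock: 43.15
tcp_pos: [0.4829, -0.171, 0.1163]
orientation: [1.993, 2.428, 0.005]
contact_force: [1.2, -0.1, -1.0]
grip_width: 0.0386
```

```bash
python3 plan.py s40 255 15.4 534 117 108
```

```text
t 43.15 pos [ 482.9 -171.   116.3] yaw 11.3 -> 15.4 tilt 0.17 F [ 1.2 -0.1 -1. ] w 38.6
[[34.1,13.3,1.1,0.0,0.0,-0.009,255],[33.9,13.6,1.1,0.0,0.0,-0.009,255],[33.8,13.9,1.1,0.0,0.0,-0.009,255],[33.7,14.2,1.1,0.0,0.0,-0.009,255],[33.6,14.5,1.1,0.0,0.0,-0.009,255]]
[[33.4,14.8,1.1,0.0,0.0,-0.009,255],[33.3,15.1,1.1,0.0,0.0,-0.009,255],[33.2,15.4,1.1,0.0,0.0,-0.009,255]]
```

Call:
play_rows --pt "34 13 0 0 0 -0.01 255" --pt "34 14 0 0 0 -0.01 255" --pt "34 14 0 0 0 -0.01 255" --pt "34 14 0 0 0 -0.01 255" --pt "34 15 0 0 0 -0.01 255"

```text
clock: 43.65
tcp_pos: [0.5153, 0.0075, 0.1164]
orientation: [1.946, 2.463, -0.001]
contact_force: [0.9, -1.0, -1.8]
grip_width: 0.0383
```

Call:
play_rows --pt "34 15 0 0 0 -0.01 255" --pt "30 14 0 0 0 -0.01 255" --pt "13 5 0 0 0 -0.01 255" --pt "0 0 0 0 0 0 255" --pt "0 0 0 0 0 0 255"

```text
clock: 44.15
tcp_pos: [0.529, 0.0986, 0.1155]
orientation: [1.898, 2.502, 0.001]
contact_force: [-0.1, -0.1, -1.6]
grip_width: 0.0385
```

```bash
python3 plan.py s40 255 15.4 534 117 80
```

```text
t 44.15 pos [529.   98.6 115.5] yaw 15.6 -> 15.4 tilt 0.05 F [-0.1 -0.1 -1.6] w 38.5
[[8.2,4.9,17.8,0.0,0.0,0.002,255],[8.2,4.9,17.8,0.0,0.0,0.002,255]]
```

Call:
play_rows --pt "12 6 6 0 0 0 255" --pt "6 3 10 0 0 0 255" --pt "1 0 10 0 0 0 255" --pt "0 0 3 0 0 0 255" --pt "0 0 0 0 0 0 255"

```text
clock: 44.65
tcp_pos: [0.5322, 0.1146, 0.0824]
orientation: [1.908, 2.495, -0.007]
contact_force: [0.3, 1.3, -0.9]
grip_width: 0.0385
```

```bash
python3 plan.py s40 255 15.4 534 117 70
```

```text
t 44.65 pos [532.2 114.6  82.4] yaw 15.2 -> 15.4 tilt 0.24 F [ 0.3  1.3 -0.9] w 38.5
[[1.9,2.4,12.4,-0.003,0.003,-0.004,255]]
```

Call:
play_rows --pt "3 2 8 -0.003 0.003 -0.004 255" --pt "1 0 8 0 0 0 255" --pt "0 0 5 0 0 0 255" --pt "0 0 2 0 0 0 255" --pt "0 0 0 0 0 0 255"

```text
clock: 45.15
tcp_pos: [0.5334, 0.1186, 0.0578]
orientation: [1.904, 2.498, 0.0]
contact_force: [-0.5, -0.8, 5.0]
grip_width: 0.0387
```

```bash
python3 plan.py s40 255 15.4 534 117 58.2
```

```text
t 45.15 pos [533.4 118.6  57.8] yaw 15.4 -> 15.4 tilt 0.03 F [-0.5 -0.8  5. ] w 38.7
[[-1.7,0.2,-0.4,0.0,0.0,-0.001,255]]
```

Call:
play_rows --pt "0 0 0 0 0 0 0" --pt "0 0 0 0 0 0 0" --pt "0 0 0 0 0 0 0" --pt "0 0 0 0 0 0 0"

```text
clock: 45.55
tcp_pos: [0.5341, 0.1188, 0.0583]
orientation: [1.904, 2.497, 0.002]
contact_force: [-0.6, -1.0, 0.6]
grip_width: 0.0853
```

Call:
play_rows --pt "0 0 -37 0 0 0 0" --pt "0 0 -40 0 0 0 0" --pt "0 0 -40 0 0 0 0" --pt "-30 0 -20 0 0 0 0" --pt "-40 0 0 0 0 0 0"

```text
clock: 46.05
tcp_pos: [0.5511, 0.0566, 0.2003]
orientation: [-1.889, -2.509, -0.003]
contact_force: [1.3, 0.5, -0.6]
grip_width: 0.0855
```

Call:
play_rows --pt "-40 0 0 0 0 0 0" --pt "-40 0 0 0 0 0 0" --pt "-20 0 0 0 0 0 0" --pt "0 0 0 0 0 0 0" --pt "0 0 0 0 0 0 0"

```text
clock: 46.55
tcp_pos: [0.5811, -0.0494, 0.2021]
orientation: [1.897, 2.499, 0.004]
contact_force: [0.2, 0.3, -0.7]
grip_width: 0.0851
```

Run:
```python
from h import *
from scipy.optimize import least_squares
for n in("scene","wrist","top"):
    f=grab_frame(n); cv2.imwrite(f"pics/{n}7.png",f["color"]); P=cloud(f); X,Y,Z=P[...,0],P[...,1],P[...,2]
    for nm,c in dict(red=(.534,.117),yellow=(.5175,.1745),blue=(.5,.233)).items():
        q=P[(Z>.03)&(Z<.07)&(np.hypot(X-c[0],Y-c[1])<.03)]
        if len(q)>30: s=least_squares(lambda p:np.hypot(q[:,0]-p[0],q[:,1]-p[1])-.021,c,loss="soft_l1",f_scale=.002); print(n,nm,len(q),s.x.round(4),np.sqrt(np.mean(s.fun**2)).round(4))
    k=(X>.42)&(X<.56)&(Y>-.38)&(Y<-.24)&(Z>.054)&(Z<.07)
    if k.sum()>100: k=biggest(k); print(n,"plate",rect(P[k]),np.percentile(Z[k],[5,50,95]).round(4))
a=cv2.imread("pics/scene7.png")[130:380,150:510]; cv2.imwrite("pics/scene7z.png",cv2.resize(a,None,fx=2.2,fy=2.2))
print(r.get_obs()["clock"],r.get_obs()["tcp_pos"])
```

```text
scene red 387 [0.5311 0.1137] 0.001
scene yellow 439 [0.5147 0.17  ] 0.0009
scene blue 512 [0.4978 0.2328] 0.0008
scene plate (array([ 480.9, -310. ]), array([94.2, 63.6]), 81.5) [0.0554 0.0621 0.0648]
wrist red 801 [0.5312 0.1158] 0.0003
wrist plate (array([ 459.2, -335.7]), array([33.4, 23.1]), 80.2) [0.056  0.0614 0.0639]
top red 64 [0.5308 0.1163] 0.0011
top yellow 47 [0.5137 0.173 ] 0.0006
top blue 75 [0.4971 0.2357] 0.0005
top plate (array([ 482.1, -309.2]), array([92.3, 60. ]), 80.0) [0.0546 0.0602 0.064 ]
46.7 [ 0.58098385 -0.04809615  0.20221399]
```

View pics/scene7z.png

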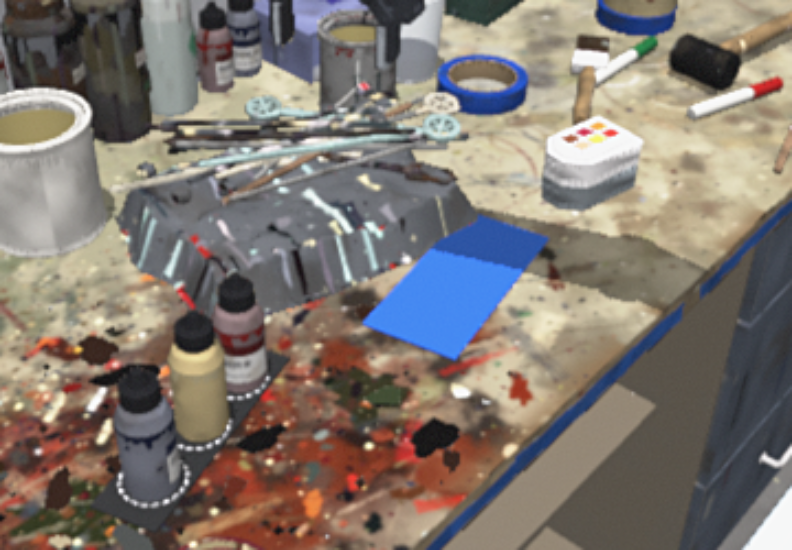

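```bash
python3 -c "
from bench import r
print(r.hand_in())"
```

```text
the job is handed in; nothing more can be done
None
```

I finished the job and handed it in at about 47 s of the 144 s allowed. All three toners went to the mat. The white plate was then seated on the grey one with its cut corners matched, and blue, yellow and red went back to their own rings in that order.

My last checks, before handing in:
- **Toners:** each stood upright about 3–5 mm from its starting place, measured in the same camera before and after, against the 15 mm allowed. Per toner that was red about 3, yellow about 5 and blue about 3 mm.
- **Plate height:** the white plate's top panel was at about 62 mm, the height expected for a plate resting flat on the shoulder.
- **Plate position:** it was centred within about 1 mm of the grey plate. The top view put its turn within 1° of the grey plate's; the coarser scene view suggested about 2°. Both are under the 0.1 rad limit.
- **Arm:** it was clear of everything, with the gripper open.

- **Firm contact:** setting red down on the mat pressed with about 46 N at the wrist, through the gripped bottle. That is under the 120 N wrist limit. The bottle stayed upright.
- **Partial view:** the last wrist picture caught only part of the plate, so I did not use its reading.

The hand-in gave no verdict, so I don't have a confirmed result.

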